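# Load the dose carrier behind its catch and cover plate

### The job

Swing the catch of the grey dose carrier fully aside, lift its cover plate out and lay it flat and roughly centred on the cover rest; then stand every dose cup that is on the open bench upright inside the carrier, handling the thin cups gently (squeeze with less than 40 N on each finger, and set down without pressing harder than 30 N on the carrier). When all are in, put the cover plate back so that it lies flush in its frame and swing the catch fully home over it. Leave the other things on the bench, and the cups in the big sorting tray, alone.

Things in the scene. Friction and masses are not known exactly. Their poses are not given: they have to be found in the camera images.
- carrier: open grey box fixed to the bench, 237 x 158 x 77 mm outside (local x, y, z), 217 x 138 mm inside; origin at the centre of its underside, local x along its long side. Walls 10 mm thick up to 72 mm, where a ledge 7 mm wide carries the cover; a rim 3 mm thick round it stands to 77 mm (frame opening 231 x 152 mm). 
- carrier_floor (a point): centre of the carrier's inner floor, 5 mm above the carrier's origin, same axes. Four cups fit two by two, centred at x = +-47, y = +-34 mm from here; there fingers that close along local x have about 30 mm on either side of a cup
- cover: flat metal cover plate, 227 x 148 x 5 mm, 220 g, with an upright black grip rib on its middle, 70 mm long (local x), 12 mm thick (local y), its top 29 mm above the origin. Origin at the centre of the plate's underside, x along the long side. At the start it lies in the carrier's frame, origin 72 mm above the carrier's origin, with 2 mm play all round; it may go back either way round
- catch (a joint): angle of the steel swing catch, rad. Upright pivot at carrier x = 0, y = +86 mm. 0 (a stop) = home, pointing inward (carrier -y) over the cover's edge, 2 mm above the plate; grows clockwise seen from above, the free end swinging toward the carrier's -x side; stop at 1.8. Clear of the cover from 1.5 on. It stays where it is left (friction 0.02 N m)
- catch_post (a point): black upright post on the free end of the catch, 10 mm in diameter, standing 84 to 108 mm above the carrier's origin, 30 mm from the pivot; this point is on its axis at 98 mm
- rest: cover rest: low white stand fixed to the bench, 200 x 110 mm, with a black rubber strip 20 mm wide across each end, tops 20 mm above its origin (centre of its underside); local x along its long side. The cover lies across both strips and overhangs all round
- cup_1: clear round plastic dose cup with a few tablets in it, open at the top, 61 mm high, 58 mm across the rim, 48 mm across the foot, 25 g, thin-walled; origin at the centre of its underside, z up. One of two to four alike; an absent one has no pose
- cup_2: clear round plastic dose cup with a few tablets in it, open at the top, 61 mm high, 58 mm across the rim, 48 mm across the foot, 25 g, thin-walled; origin at the centre of its underside, z up. One of two to four alike; an absent one has no pose
- cup_3: clear round plastic dose cup with a few tablets in it, open at the top, 61 mm high, 58 mm across the rim, 48 mm across the foot, 25 g, thin-walled; origin at the centre of its underside, z up. One of two to four alike; an absent one has no pose
- cup_4: clear round plastic dose cup with a few tablets in it, open at the top, 61 mm high, 58 mm across the rim, 48 mm across the foot, 25 g, thin-walled; origin at the centre of its underside, z up. One of two to four alike; an absent one has no pose
- basket_corner (a point): near right corner, at bench height, of a fixed teal basket full of cartons to the left of the cups; it and its goods fill the space from here toward larger x and larger y, up to 170 mm high
- carton_corner (a point): near right corner, at bench height, of a row of fixed upright cartons, up to 125 mm high, that runs from here toward larger x (50 mm deep in y)
- empty_cups: bystander: small stack of clear empty cups, 46 mm across, 50 mm high, behind the work; origin at its underside
- screw_jar: bystander: white screw jar, 39 mm across, 62 mm high, behind the work; origin at its underside
- tape: bystander: roll of tape, 53 mm across, 18 mm high; origin at its underside
- cutter: bystander: tablet cutter, 100 x 47 x 21 mm; origin at its underside
- black_marker: bystander: black marker pen, 128 mm long, 12 mm thick, lying; origin at its underside

How it is judged:
On the way, in this order (a step that is already met when the one before it is completed fails the run):
1. the catch is swung clear of the cover (value of joint catch above 1.4 rad), for 0.2 s.
2. the cover lies flat on the cover rest, released (horizontal distance between cover and rest below 0.03 m and z of cover in the frame of rest between 0.016 and 0.024 m and angle between cover's own z axis and vertical below 0.05 rad and contact force between the fingers and cover below 0.05 N), for 0.2 s.
3. every dose cup stands upright in the carrier, released (x of cup_1 in the frame of carrier between -0.09 and 0.09 m and y of cup_1 in the frame of carrier between -0.05 and 0.05 m and z of cup_1 in the frame of carrier between 0 and 0.012 m and angle between each of cup_1, cup_2, cup_3, cup_4's own z axis and vertical below 0.15 rad and x of cup_2 in the frame of carrier between -0.09 and 0.09 m and y of cup_2 in the frame of carrier between -0.05 and 0.05 m and z of cup_2 in the frame of carrier between 0 and 0.012 m and x of cup_3 in the frame of carrier between -0.09 and 0.09 m and y of cup_3 in the frame of carrier between -0.05 and 0.05 m and z of cup_3 in the frame of carrier between 0 and 0.012 m and x of cup_4 in the frame of carrier between -0.09 and 0.09 m and y of cup_4 in the frame of carrier between -0.05 and 0.05 m and z of cup_4 in the frame of carrier between 0 and 0.012 m and contact force between the fingers and cup_1 below 0.05 N and contact force between the fingers and cup_2 below 0.05 N and contact force between the fingers and cup_3 below 0.05 N and contact force between the fingers and cup_4 below 0.05 N), for 0.2 s.
4. the cover is back in the carrier's frame, flush (z of cover in the frame of carrier between 0.0695 and 0.0745 m and x of cover in the frame of carrier between -0.005 and 0.005 m and y of cover in the frame of carrier between -0.005 and 0.005 m and angle between cover's own z axis and vertical below 0.035 rad and x of cup_1 in the frame of carrier between -0.09 and 0.09 m and y of cup_1 in the frame of carrier between -0.05 and 0.05 m and z of cup_1 in the frame of carrier between 0 and 0.012 m and angle between each of cup_1, cup_2, cup_3, cup_4's own z axis and vertical below 0.15 rad and x of cup_2 in the frame of carrier between -0.09 and 0.09 m and y of cup_2 in the frame of carrier between -0.05 and 0.05 m and z of cup_2 in the frame of carrier between 0 and 0.012 m and x of cup_3 in the frame of carrier between -0.09 and 0.09 m and y of cup_3 in the frame of carrier between -0.05 and 0.05 m and z of cup_3 in the frame of carrier between 0 and 0.012 m and x of cup_4 in the frame of carrier between -0.09 and 0.09 m and y of cup_4 in the frame of carrier between -0.05 and 0.05 m and z of cup_4 in the frame of carrier between 0 and 0.012 m), for 0.2 s.
At the end, for the whole second after the job is handed in: Every dose cup stands upright (within 0.15 rad) on the carrier's floor, the cover lies flush in the frame (within 2.5 mm in height, 0.035 rad level) and the catch is home over it (within 0.3 rad), all at rest and released (all of step 4 and value of joint catch below 0.3 rad and linear speed of cover below 0.02 m/s); the robot touches nothing.
It fails at once if a dose cup is squeezed with more than 80 N by both fingers together (40 N each) (contact force between any of cup_1, cup_2, cup_3, cup_4 and the fingers above 80 N).
It fails at once if a dose cup is pressed on the carrier with more than 30 N (contact force between any of cup_1, cup_2, cup_3, cup_4 and carrier above 30 N).
It fails at once if a bystander is moved more than 4 cm (distance of any of empty_cups, screw_jar, tape, cutter, black_marker from where it was at the start of the episode above 0.04 m).
Of cup_1, cup_2, cup_3, cup_4 only 2 to 4 are there at a start; the rules pass over those that are not, and their reading is None.
At some moment in a run one of cup_1, cup_2, cup_3, cup_4 may be knocked a few centimetres aside while the robot is not near it.
It also fails if it takes over 210 s, if anything falls off the work surface, if the arm or the gripper's body presses on something with over 40 N, if the wrist force passes 120 N, or if a joint passes its speed limit or range.

### The arm

A 6-joint arm with a two-finger parallel gripper is mounted at the origin on a cart in front of the work surface, level with it; the furniture and walls round the work are solid. World frame = base frame: x ahead of the robot, y to its left, z up, the work surface at z = 0. Lengths are in m, angles in rad, forces in N, time in s.
With the tool pointing down it reaches from about 0.25 to 0.775 m from the base axis. Payload 4 kg.
Tool frame: the origin (TCP) lies at the very end of the fingers, on their centre line; the grasp point (between the pads) lies 19 mm behind it; x points along the fingers, z is the direction in which the jaws open and shut, and the axes are right-handed (so a half turn about x gives the same grasp; the last joint's range is limited). The gripper opens to 85 mm and grips with 20 to 120 N. Pads are 22 mm wide; open, the fingers measure 114 mm over their backs; the gripper's body (76 mm by 85 mm) begins 54 mm behind the grasp point. The pads swing forward as they close: fully open they stand 13 mm farther back than shut.
Start: joints at [1.21, 0.087, 1.371, -0, 1.684, -0.103], TCP at [0.14, 0.532, 0.231] pointing down, gripper open.
Joint ranges: [-3.1, 3.1], [-0.76, 2.03], [0.27, 2.55], [-1.08, 4.22], [0.17, 2.65], [-2.57, 2.57]. Speed limits (rad/s): [2.79, 2.79, 3.14, 3.14, 3.14, 3.14].

### API

Orientations are given as a 3x3 rotation matrix whose columns are the frame's x, y, z axes.
In Python, from plant import get_obs, eyes, ticket, finder gives the robot as it stands. The module is installed in compiled form; this text tells all that it offers.
- The arm moves only by the shell command python3 -m creep 'ROWS' [OPENING] [FORCE]. ROWS is JSON, a list of rows, each a list of 2 entries, a list of its own where there are three numbers: the shift along the tool's x, y, z normalised to -1 to 1, where 1 is 0.05 m, then the turn, a rotation vector about the tool's x, y, z normalised to -1 to 1, where 1 is 6 degrees. A call has exactly 8 rows; each row shifts and turns the commanded pose from where the row before left it, along the tool's axes as they then stand; what a row does not reach is not made up. A row lasts 1/8 s, in which the tool goes at most 62.5 mm and 10.7 degrees, less where a joint would pass 70% of its speed; a pose out of reach is approached as far as the arm can. A call with a number of a shift or a turn outside -1 to 1 is refused whole. A call with a gripper value outside its range is refused whole. OPENING is the opening in per cent of the stroke, from 0 (shut) to 100 (fully open), set as the call begins (- or left out, the last holds). The fingers move at their own pace and stop on an object; FORCE is the grip in N (left out, the last holds). Time passes only in rows, so rows that do not move let the fingers close, or fill a call up. It gives the time, the measured TCP pose, the force and the opening at its end, in the units of the state.
- get_obs(): the state, without advancing time (a new reading comes with each control period).
- eyes.get_image(name): name is "scene" or "top" or "wrist"; returns a dict with "image" (420x560x3 uint8, red, green, blue), "fx", "fy", "cx", "cy" (pixels), "T" (4x4, takes a point from camera to world coordinates); the wrist camera has in their place "hand_eye" (4x4, takes a point from camera to tool coordinates, whose origin is the TCP and whose axes are the tool frame's). Camera axes: x right, y down, z forward; pixel columns grow to the right and rows downward; lengths in m; the calibration is good to about 2 mm. A picture is of the moment at which its call begins: read the wrist's pose just before it. There is no depth.
- ticket.sign_off(): hands the job in, once; it reports no verdict.
Trained networks look in a picture, given as the dict that the camera call returned (one of the last four; its "shot" number tells which), for a name from the list of things; names that differ only in an ending like _2 or _b are one class to them, and where a whole thing is asked for, a point or a joint stands for the part that bears it (a point fixed in the world has none). Each returns a list of dicts, best first, with "conf" (0 to 1); they miss things now and then, are a little off and sometimes report something else, mostly with a low value. They report only what shows in the picture. A call takes as long as a camera call.
- finder.trace(picture, thing): "pixels" (420x560 bool, what is visible of it).
- finder.place_of(picture, thing): "xyz" ([x, y, z] in m, in world coordinates, good to about 4 mm: a listed point, or the origin of a listed thing).
The state is a dict: "t": time; "joint_positions": joint angles; "dq": joint speeds; "tau": joint torques, N m; "tool_pos": TCP position; "tool_rot": TCP orientation; "force": force on the tool from outside, world axes, zero at the start; "ft_torque": the same for the moment, N m; "finger_gap": finger opening in m.
Only numpy, scipy, OpenCV 4.12 (cv2) and the standard library are available. Lean on these libraries where they do the work, as an engineer would, in place of code of your own. Each camera call takes 0.05 s, during which the arm holds its last target. There are 200 camera calls.

## Working session

There is one attempt and no reset: what is moved stays moved. The work goes in short steps, Python scripts to look and compute and a shell command to move; the robot and the scene stay as the last step left them, time stands still between calls to the robot, and variables do not carry over. Pictures are saved under pics/ and viewed, about 12 in all and at most 16, crops included, and the job is handed in when it is done.

```bash
mkdir -p pics; ls
cat > h.py <<'E'
import numpy as np, cv2
from plant import get_obs, eyes, ticket, finder
def snap(n,f=None):
    p=eyes.get_image(n)
    if f: cv2.imwrite('pics/'+f,p['image'][:,:,::-1])
    return p
def st():
    o=get_obs(); print('t',round(o['t'],2),'tcp',np.round(o['tool_pos'],4),'F',np.round(o['force'],1),'gap',round(o['finger_gap'],4)); print(np.round(o['tool_rot'],3).tolist(),np.round(o['joint_positions'],2)); return o
def ray(p,u,v,z,T=None):
    T=p['T'] if T is None else T
    d=T[:3,:3]@np.array([(u-p['cx'])/p['fx'],(v-p['cy'])/p['fy'],1]); c=T[:3,3]
    return c+d*(z-c[2])/d[2]
def proj(p,X,T=None):
    T=p['T'] if T is None else T
    q=T[:3,:3].T@(np.array(X)-T[:3,3]); return p['fx']*q[0]/q[2]+p['cx'],p['fy']*q[1]/q[2]+p['cy']
E
python3 - <<'E'
from h import *
st()
for n in ['scene','top']:
    p=snap(n,n+'0.png'); print(n,np.round(p['T'],3).tolist(),p['fx'])
    for k in ['carrier','carrier_floor','cover','catch_post','rest','cup_1','basket_corner','carton_corner','empty_cups','screw_jar','tape','cutter','black_marker']:
        print(k,[(np.round(d['xyz'],3).tolist(),round(d['conf'],2)) for d in finder.place_of(p,k)][:9])
E
```

```text
pics
t 0.0 tcp [0.1401 0.5313 0.2301] F [ 0.6 -0.7 -0.5] gap 0.0851
[[-0.001, -0.967, 0.255], [-0.002, 0.255, 0.967], [-1.0, 0.0, -0.002]] [ 1.21  0.09  1.37 -0.    1.68 -0.1 ]
scene [[-0.91, -0.253, 0.329, 0.27], [-0.415, 0.579, -0.702, 0.703], [-0.013, -0.775, -0.631, 0.7], [0.0, 0.0, 0.0, 1.0]] 398.40933183894674
carrier [([0.528, -0.246, -0.003], 0.61)]
carrier_floor []
cover [([0.53, -0.245, 0.069], 0.8)]
catch_post [([0.528, -0.191, 0.097], 0.58)]
rest [([0.548, -0.041, 0.003], 0.59)]
cup_1 [([0.622, 0.121, -0.001], 0.77), ([0.52, 0.105, -0.003], 0.56)]
basket_corner [([0.526, -0.194, 0.098], 0.72)]
carton_corner []
empty_cups [([0.735, 0.094, -0.002], 0.61)]
screw_jar [([0.719, -0.004, -0.001], 0.62)]
tape [([0.722, -0.12, 0.001], 0.58), ([0.52, 0.106, -0.002], 0.49)]
cutter [([0.766, -0.29, -0.002], 0.6)]
black_marker []
top [[-0.003, -0.997, 0.072, 0.498], [-1.0, 0.003, -0.001, 0.025], [0.001, -0.072, -0.997, 1.415], [0.0, 0.0, 0.0, 1.0]] 423.439632131606
carrier []
carrier_floor []
cover [([0.531, -0.242, 0.069], 0.62)]
catch_post [([0.764, -0.294, -0.0], 0.68), ([0.533, -0.192, 0.101], 0.42)]
rest [([0.545, -0.038, -0.0], 0.66)]
cup_1 [([0.614, 0.121, 0.0], 0.51)]
basket_corner [([0.5, 0.275, 0.0], 0.64)]
carton_corner [([0.672, 0.162, 0.001], 0.77)]
empty_cups [([0.734, 0.098, -0.002], 0.59), ([0.721, -0.115, 0.0], 0.2)]
screw_jar [([0.714, -0.004, 0.002], 0.61)]
tape [([0.721, -0.116, 0.004], 0.59)]
cutter [([0.764, -0.294, 0.0], 0.66)]
black_marker [([0.734, 0.098, -0.0], 0.44), ([0.418, 0.372, -0.002], 0.39), ([0.718, -0.004, 0.0], 0.26)]
```

View pics/scene0.png

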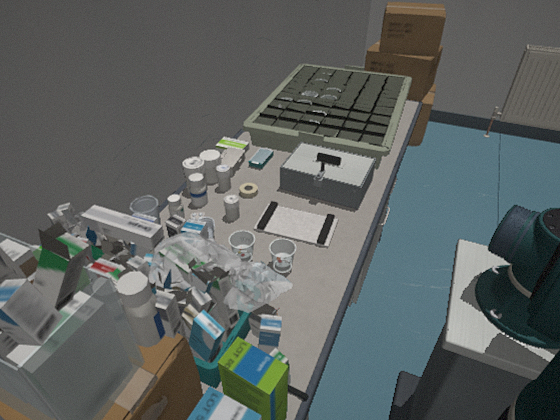

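View pics/top0.png

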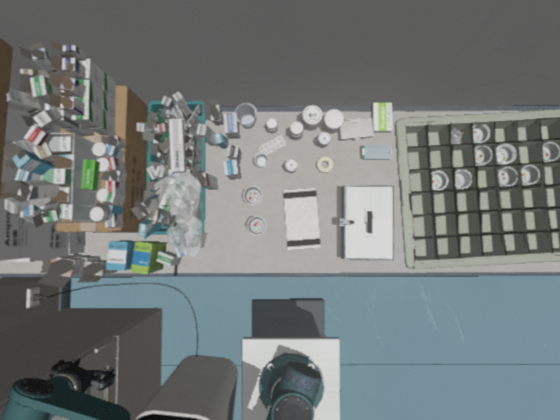

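Run:
```python
from h import *
o=st()
p=snap('top')
def rect(k,z):
    for d in finder.trace(p,k)[:4]:
        m=d['pixels'].astype(np.uint8)
        c=max(cv2.findContours(m,0,1)[0],key=cv2.contourArea)[:,0,:]
        W=np.array([ray(p,u,v,z)[:2] for u,v in c],np.float32)*1000
        print(k,round(d['conf'],2),m.sum(),[np.round(a,1) for a in cv2.minAreaRect(W)], 'px',c.min(0),c.max(0))
rect('cover',.077);rect('carrier',.077);rect('rest',.02);rect('cup_1',.061);rect('catch_post',.1)
I=p['image'][:,:,::-1]
a=cv2.resize(I[90:270,200:400],(800,720)[:1]+(600,),interpolation=cv2.INTER_CUBIC)
cv2.imwrite('pics/c1.png',cv2.resize(I[95:270,200:400],(685,600),interpolation=cv2.INTER_CUBIC))
print([np.round(ray(p,u,v,.06),3) for u,v in [(246,115),(253,197),(257,225)]])
s=snap('scene')
for d in finder.trace(s,'cup_1'):
    ys,xs=np.where(d['pixels']);print(round(d['conf'],2),xs.min(),xs.max(),ys.min(),ys.max())
w=snap('wrist','w0.png'); print(w['hand_eye'].round(3).tolist(),w['fx'])
```

```text
t 1.4 tcp [0.1402 0.5318 0.2313] F [-0.2  0.2 -0.4] gap 0.0858
[[0.0, -0.967, 0.255], [0.0, 0.255, 0.967], [-1.0, 0.0, 0.0]] [ 1.21  0.09  1.37  0.    1.68 -0.1 ]
cover 0.8 3307 [array([ 533. , -249.8]), array([146.1, 229.5]), np.float64(88.8)] px [346 185] [392 258]
carrier 0.85 548 [array([ 530.7, -179.1]), array([ 47.4, 230.3]), np.float64(89.3)] px [339 186] [354 259]
rest 0.59 1947 [array([546.1, -40.8]), array([197.2, 108.8]), np.float64(4.4)] px [284 188] [320 249]
cup_1 0.78 287 [array([521.9, 105.9]), array([58.8, 58.5]), np.float64(45.0)] px [247 217] [266 235]
cup_1 0.77 285 [array([619.6, 117.3]), array([58. , 57.8]), np.float64(0.0)] px [244 186] [262 204]
catch_post 0.69 287 [array([616.1, 114.6]), array([56.4, 56.1]), np.float64(0.0)] px [244 186] [262 204]
catch_post 0.47 28 [array([ 531.1, -175.6]), array([27.9,  6.2]), np.float64(89.8)] px [342 221] [351 223]
[array([0.881, 0.141, 0.06 ]), array([0.613, 0.117, 0.06 ]), array([0.523, 0.104, 0.06 ])]
0.89 229 254 231 261
0.77 270 295 239 271
[[0.001, -0.276, 0.961, -0.142], [-0.001, -0.961, -0.276, 0.068], [1.0, -0.001, -0.002, 0.0], [0.0, 0.0, 0.0, 1.0]] 361.29924741110045
```

View pics/c1.png

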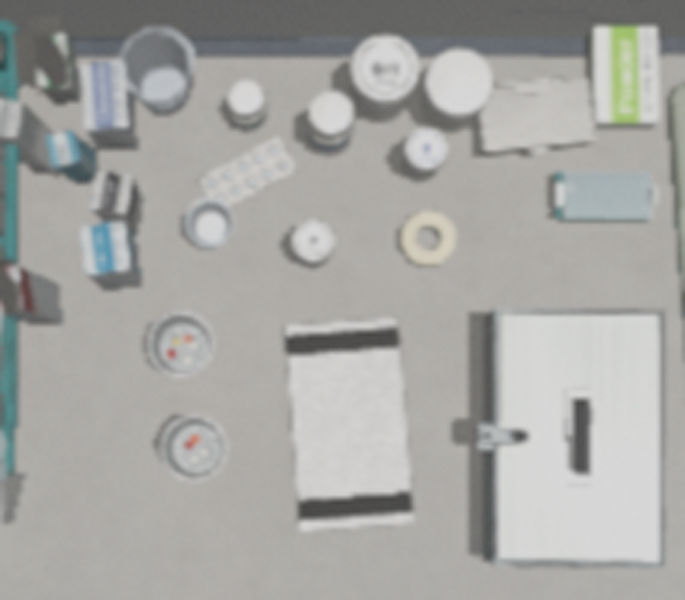

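```bash
cat >> h.py <<'E'
def plan(x,y,z,yaw=None):
    """units of shift (current tool axes) to world target; turn units about tool x to jaw direction yaw (deg of tool z)"""
    o=get_obs();R=o['tool_rot'];d=np.array([x,y,z])-o['tool_pos']
    print('shift units',np.round(R.T@d/.05,2),'mm',np.round(d*1000,1))
    if yaw is not None:
        c,s=np.cos(np.radians(yaw)),np.sin(np.radians(yaw)); Z=np.array([c,s,0]);X=np.array([0,0,-1]);Rt=np.c_[X,np.cross(Z,X),Z]
        from scipy.spatial.transform import Rotation as Ro
        print('turn units',np.round(np.degrees(Ro.from_matrix(R.T@Rt).as_rotvec())/6,2),'shift after turn',np.round(Rt.T@d/.05,2))
E
R='[[-0.09,-0.65,-0.8],[0,0,0]]'
python3 -m creep '[[[-0.5,-0.6,-0.6],[0,0,0]],[[-0.4,-0.65,-0.8],[0,0,0]],[[-0.2,-0.65,-0.8],[0,0,0]],[[0,-0.65,-0.8],[0,0,0]],[[0,-0.65,-0.8],[0,0,0]],[[0,-0.65,-0.8],[0,0,0]],[[0,-0.65,-0.8],[0,0,0]],[[0,-0.65,-0.8],[0,0,0]]]'
python3 -m creep '[[[0,-0.65,-0.8],[0,0,0]],[[0,-0.65,-0.8],[0,0,0]],[[0,-0.65,-0.8],[0,0,0]],[[0,-0.65,-0.8],[0,0,0]],[[0,-0.65,-0.8],[0,0,0]],[[0,-0.65,-0.8],[0,0,0]],[[0,-0.65,-0.8],[0,0,0]],[[0,-0.65,-0.8],[0,0,0]]]'
python3 -m creep '[[[0,0,0],[-0.8,0,0]],[[0,0,0],[-0.8,0,0]],[[0,0,0],[-0.8,0,0]],[[0,0,0],[0,0,0]],[[0,0,0],[0,0,0]],[[0,0,0],[0,0,0]],[[0,0,0],[0,0,0]],[[0,0,0],[0,0,0]]]'
python3 - <<'E'
from h import *
st(); plan(.48,-.22,.3,90)
E
```

```text
t: 2.85
tool_pos: [0.3105, 0.1649, 0.2866]
tool_rot: [[0.001, -0.967, 0.254], [0.001, 0.254, 0.967], [-1.0, -0.001, 0.001]]
force: [1.5, 0.2, -0.5]
finger_gap: 0.0854
t: 3.85
tool_pos: [0.4805, -0.211, 0.2864]
tool_rot: [[0.001, -0.967, 0.255], [0.0, 0.255, 0.967], [-1.0, -0.001, 0.0]]
force: [0.4, 0.1, 0.5]
finger_gap: 0.0853
t: 4.85
tool_pos: [0.48, -0.2092, 0.2863]
tool_rot: [[0.0, -1.0, 0.007], [0.0, 0.007, 1.0], [-1.0, -0.0, 0.0]]
force: [-0.4, 1.0, -0.9]
finger_gap: 0.0854
t 4.85 tcp [ 0.48   -0.2092  0.2863] F [-0.4  1.  -0.9] gap 0.0854
[[0.0, -1.0, 0.007], [0.0, 0.007, 1.0], [-1.0, -0.0, 0.0]] [-0.52  0.02  1.33  0.    1.79 -2.08]
shift units [-0.27 -0.   -0.22] mm [ -0.  -10.8  13.7]
turn units [-0.06  0.    0.  ] shift after turn [-0.27  0.   -0.22]
```

```bash
cat >> h.py <<'E'
def wsnap(f=None):
    o=get_obs(); p=snap('wrist',f); B=np.eye(4);B[:3,:3]=o['tool_rot'];B[:3,3]=o['tool_pos']; p['TW']=B@p['hand_eye']; return p
def rect(p,k,z,T,n=2):
    for d in finder.trace(p,k)[:n]:
        m=d['pixels'].astype(np.uint8)
        c=max(cv2.findContours(m,0,1)[0],key=cv2.contourArea)[:,0,:]
        W=np.array([ray(p,u,v,z,T)[:2] for u,v in c],np.float32)*1000
        r=cv2.minAreaRect(W)
        print(k,round(d['conf'],2),m.sum(),[np.round(a,1) for a in r],'px',c.min(0),c.max(0))
def places(p,ks):
    for k in ks: print(k,[(np.round(d['xyz'],4).tolist(),round(d['conf'],2)) for d in finder.place_of(p,k)][:5])
E
python3 - <<'E'
from h import *
p=wsnap('w1.png'); T=p['TW']
rect(p,'cover',.077,T);rect(p,'carrier',.077,T);rect(p,'rest',.02,T);rect(p,'catch_post',.1,T);rect(p,'catch',.09,T)
places(p,['cover','carrier','carrier_floor','catch_post','rest'])
E
```

```text
cover 0.94 29883 [array([ 530.5, -247.9]), array([147.5, 227.2]), np.float64(88.9)] px [162 107] [317 319]
carrier 0.58 4238 [array([ 529.5, -240.4]), array([172.9, 236.2]), np.float64(88.9)] px [156 100] [333 321]
carrier 0.26 1739 [array([ 708.7, -278.9]), array([48.6, 86.3]), np.float64(0.8)] px [184 349] [257 385]
rest 0.58 13623 [array([540. , -42.7]), array([194.6, 113.4]), np.float64(3.7)] px [372 127] [473 289]
rest 0.34 1702 [array([ 748.6, -292.1]), array([ 51.4, 103.2]), np.float64(13.9)] px [184 349] [257 384]
catch_post 0.64 682 [array([ 524.8, -177.7]), array([20.2, 41.5]), np.float64(8.0)] px [291 215] [334 235]
catch 0.6 615 [array([ 530.5, -176.8]), array([41.6, 19.9]), np.float64(89.6)] px [291 216] [333 235]
catch 0.33 3533 [array([ 524.6, -239.7]), array([165.6, 227. ]), np.float64(89.0)] px [156 100] [332 320]
cover [([0.5313, -0.248, 0.0689], 0.78)]
carrier []
carrier_floor []
catch_post [([0.529, -0.1928, 0.097], 0.96)]
rest [([0.5456, -0.0403, 0.0029], 0.95)]
```

View pics/w1.png

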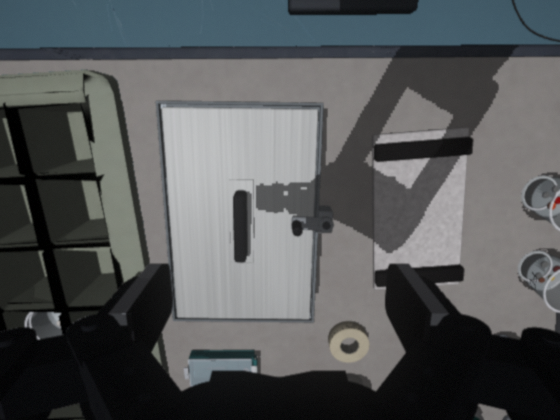

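```bash
python3 -m creep '[[[0,0,0],[1,0,0]],[[0,0,0],[1,0,0]],[[0,0,0],[1,0,0]],[[0,0,0],[1,0,0]],[[0,0,0],[1,0,0]],[[0,0,0],[1,0,0]],[[0,0,0],[1,0,0]],[[0,0,0],[0.45,0,0]]]' 0 30
python3 -m creep '[[[0,0,0],[0,0,0]],[[0,0,0],[0,0,0]],[[0,0,0],[0,0,0]],[[0,0,0],[0,0,0]],[[0,0,0],[0,0,0]],[[0,0,0],[0,0,0]],[[0,0,0],[0,0,0]],[[0,0,0],[0,0,0]]]'
python3 - <<'E'
from h import *
st(); plan(.5402,-.213,.13,45)
E
```

```text
t: 6.4
tool_pos: [0.48, -0.2093, 0.2863]
tool_rot: [[0.0, -0.705, 0.709], [0.0, 0.709, 0.705], [-1.0, 0.0, 0.0]]
force: [-0.4, -0.8, 0.3]
finger_gap: -0.0001
t: 7.4
tool_pos: [0.48, -0.2093, 0.2863]
tool_rot: [[0.0, -0.706, 0.708], [0.0, 0.708, 0.706], [-1.0, 0.0, 0.0]]
force: [-0.3, -0.3, -0.5]
finger_gap: 0.0003
t 7.4 tcp [ 0.48   -0.2093  0.2863] F [-0.3 -0.3 -0.5] gap 0.0003
[[0.0, -0.706, 0.708], [0.0, 0.708, 0.706], [-1.0, 0.0, 0.0]] [-0.52  0.02  1.33  0.    1.79 -1.3 ]
shift units [ 3.13 -0.9   0.8 ] mm [  60.2   -3.7 -156.3]
turn units [-0.01  0.   -0.  ] shift after turn [ 3.13 -0.9   0.8 ]
```

```bash
python3 -m creep '[[[0,-0.45,0.4],[0,0,0]],[[0,-0.45,0.4],[0,0,0]],[[0.8,0,0],[0,0,0]],[[0.8,0,0],[0,0,0]],[[0.8,0,0],[0,0,0]],[[0.73,0,0],[0,0,0]],[[0.4,0,0],[0,0,0]],[[0.36,0,0],[0,0,0]]]'
python3 -m creep '[[[0,0.12,0],[0,0,0]],[[0,0.15,0],[0,0,0]],[[0,0.15,0],[0,0,0]],[[0,0.15,0],[0,0,0]],[[0,0.15,0],[0,0,0]],[[0,0.15,0],[0,0,0]],[[0,0.13,0],[0,0,0]],[[0,0,0],[0,0,0]]]'
python3 - <<'E'
from h import *
st(); p=wsnap('w2.png'); places(p,['catch_post']); p=snap('top'); places(p,['catch_post'])
E
```

```text
t: 8.4
tool_pos: [0.5399, -0.2128, 0.0906]
tool_rot: [[-0.001, -0.706, 0.708], [0.0, 0.708, 0.706], [-1.0, 0.001, -0.0]]
force: [0.1, 0.3, 0.4]
finger_gap: -0.0002
t: 9.4
tool_pos: [0.504, -0.1769, 0.0916]
tool_rot: [[-0.001, -0.707, 0.708], [0.001, 0.708, 0.707], [-1.0, 0.001, -0.001]]
force: [0.2, 0.1, -0.2]
finger_gap: 0.0001
t 9.4 tcp [ 0.504  -0.1769  0.0916] F [ 0.2  0.1 -0.2] gap 0.0001
[[-0.001, -0.707, 0.708], [0.001, 0.708, 0.707], [-1.0, 0.001, -0.001]] [-0.44  0.12  1.61 -0.    1.41 -1.23]
catch_post [([0.5036, -0.16, 0.0998], 0.67)]
catch_post [([0.5298, -0.2437, 0.0705], 0.24)]
```

View pics/w2.png

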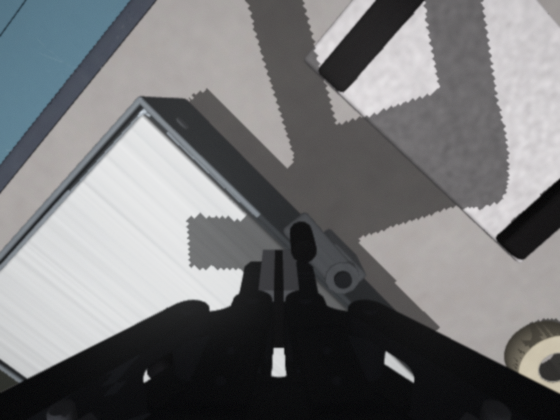

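```bash
python3 -m creep '[[[0,0.04,0],[0,0,0]],[[0,0.03,0],[0,0,0]],[[0,0,0],[0,0,0]],[[0,0,0],[0,0,0]],[[0,-0.2,0],[0,0,0]],[[-0.6,-0.2,0],[0,0,0]],[[-1,0,0],[0,0,0]],[[-1,0,0],[0,0,0]]]'
python3 -m creep '[[[-1,0,0],[0,0,0]],[[0,0,0],[-1,0,0]],[[0,0,0],[-1,0,0]],[[0,0,0],[-1,0,0]],[[0,0,0],[-1,0,0]],[[0,0,0],[-1,0,0]],[[0,0,0],[-1,0,0]],[[0,0,0],[-1,0,0]]]' 100
python3 -m creep '[[[0,0,0],[-0.7,0,0]],[[0,0,0],[0,0,0]],[[0,0,0],[0,0,0]],[[0,0,0],[0,0,0]],[[0,0,0],[0,0,0]],[[0,0,0],[0,0,0]],[[0,0,0],[0,0,0]],[[0,0,0],[0,0,0]]]'
python3 - <<'E'
from h import *
st(); p=wsnap('w3.png'); T=p['TW']; places(p,['catch_post','cover'])
rect(p,'cover',.077,T,1);rect(p,'catch_post',.1,T,1)
plan(.5295,-.248,.13,88.9)
E
```

```text
t: 10.6
tool_pos: [0.5167, -0.1895, 0.2228]
tool_rot: [[-0.001, -0.706, 0.708], [0.001, 0.708, 0.706], [-1.0, 0.001, -0.0]]
force: [0.5, -0.6, -0.1]
finger_gap: 0.0
t: 11.6
tool_pos: [0.5169, -0.1896, 0.2717]
tool_rot: [[0.0, -0.999, 0.05], [0.0, 0.05, 0.999], [-1.0, -0.0, 0.0]]
force: [0.2, 0.2, -0.4]
finger_gap: 0.0855
t: 12.6
tool_pos: [0.5164, -0.1892, 0.2718]
tool_rot: [[0.0, -1.0, -0.02], [0.0, -0.02, 1.0], [-1.0, -0.0, 0.0]]
force: [0.5, -0.8, -1.2]
finger_gap: 0.0851
t 12.6 tcp [ 0.5164 -0.1892  0.2718] F [ 0.5 -0.8 -1.2] gap 0.0851
[[0.0, -1.0, -0.02], [0.0, -0.02, 1.0], [-1.0, -0.0, 0.0]] [-0.45  0.08  1.3   0.    1.76 -2.04]
catch_post [([0.4978, -0.1601, 0.098], 0.73), ([0.7238, -0.116, 0.0006], 0.42)]
cover [([0.5295, -0.251, 0.0696], 0.56)]
cover 0.81 35140 [array([ 530.2, -248. ]), array([148.9, 227.4]), np.float64(88.9)] px [132  59] [300 296]
catch_post 0.72 642 [array([ 514.1, -161.8]), array([14.2, 39.5]), np.float64(82.1)] px [300 157] [320 200]
shift units [ 2.84 -0.24 -1.18] mm [  13.1  -58.8 -141.8]
turn units [0.37 0.   0.  ] shift after turn [ 2.84 -0.28 -1.17]
```

View pics/w3.png

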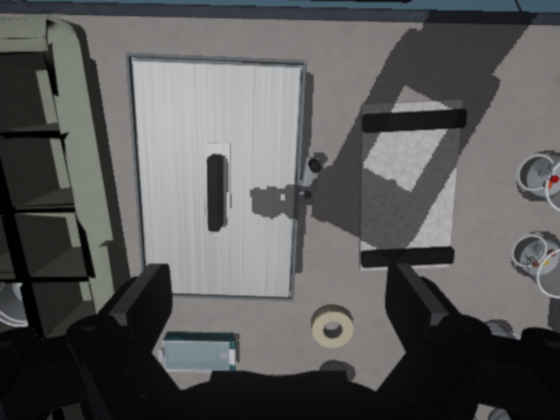

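```bash
python3 -m creep '[[[0.3,-0.14,-0.58],[0.37,0,0]],[[0.5,-0.14,-0.59],[0,0,0]],[[0.8,0,0],[0,0,0]],[[0.8,0,0],[0,0,0]],[[0.44,0,0],[0,0,0]],[[0,0,0],[0,0,0]],[[0,0,0],[0,0,0]],[[0,0,0],[0,0,0]]]' 47 60
python3 - <<'E'
from h import *
st(); p=wsnap('w4.png'); T=p['TW']; rect(p,'cover',.077,T,1); places(p,['cover'])
plan(.530,-.248,.081,88.9)
q=snap('wrist'); print(ray(q,216,192,.101,T))
E
```

```text
t: 13.85
tool_pos: [0.5314, -0.2482, 0.1319]
tool_rot: [[0.003, -1.0, 0.019], [-0.002, 0.019, 1.0], [-1.0, -0.003, -0.002]]
force: [0.5, -0.4, 0.6]
finger_gap: 0.0403
t 13.85 tcp [ 0.5314 -0.2482  0.1319] F [ 0.5 -0.4  0.6] gap 0.0403
[[0.003, -1.0, 0.019], [-0.002, 0.019, 1.0], [-1.0, -0.003, -0.002]] [-0.53  0.2   1.44  0.    1.5  -2.09]
cover 0.7 84144 [array([ 526.9, -248. ]), array([147.8, 219.1]), np.float64(88.9)] px [131   3] [429 375]
cover [([0.5292, -0.2461, 0.0717], 0.8)]
shift units [ 1.    0.02 -0.  ] mm [ -1.   -0.1 -50.1]
turn units [ 0.   -0.01  0.02] shift after turn [ 1.    0.02 -0.  ]
[ 0.50580291 -0.2788579   0.101     ]
```

View pics/w4.png

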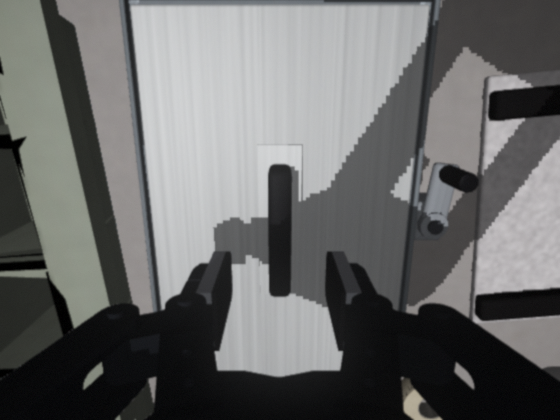

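```bash
python3 -m creep '[[[0.4,0,0],[0,0,0]],[[0.3,0,0],[0,0,0]],[[0.2,0,0],[0,0,0]],[[0.1,0,0],[0,0,0]],[[0,0,0],[0,0,0]],[[0,0,0],[0,0,0]],[[0,0,0],[0,0,0]],[[0,0,0],[0,0,0]]]'
python3 -m creep '[[[0,0,0],[0,0,0]],[[0,0,0],[0,0,0]],[[0,0,0],[0,0,0]],[[0,0,0],[0,0,0]],[[0,0,0],[0,0,0]],[[0,0,0],[0,0,0]],[[0,0,0],[0,0,0]],[[0,0,0],[0,0,0]]]' 0 60
python3 -m creep '[[[-0.1,0,0],[0,0,0]],[[-0.2,0,0],[0,0,0]],[[-0.4,0,0],[0,0,0]],[[-0.6,0,0],[0,0,0]],[[-0.4,0,0],[0,0,0]],[[0,0,0],[0,0,0]],[[0,0,0],[0,0,0]],[[0,0,0],[0,0,0]]]'
python3 - <<'E'
from h import *
st(); p=wsnap('w5.png'); places(p,['cover','rest']); p=snap('top');places(p,['rest','cover']); rect(p,'cover',.16,p['T'],1);rect(p,'rest',.02,p['T'],1)
plan(.545,-.041,.168,94)
E
```

```text
t: 15.05
tool_pos: [0.5307, -0.2477, 0.0802]
tool_rot: [[0.001, -1.0, 0.019], [-0.0, 0.019, 1.0], [-1.0, -0.001, -0.0]]
force: [-0.8, -0.4, 0.6]
finger_gap: 0.0404
t: 16.05
tool_pos: [0.5306, -0.2478, 0.0801]
tool_rot: [[0.001, -1.0, 0.019], [-0.0, 0.019, 1.0], [-1.0, -0.001, -0.0]]
force: [0.5, -1.1, 2.6]
finger_gap: 0.0105
t: 17.05
tool_pos: [0.5297, -0.2472, 0.163]
tool_rot: [[-0.003, -1.0, 0.019], [0.002, 0.019, 1.0], [-1.0, 0.003, 0.002]]
force: [-0.4, -0.2, -2.3]
finger_gap: 0.0105
t 17.05 tcp [ 0.5297 -0.2472  0.163 ] F [-0.4 -0.2 -2.3] gap 0.0105
[[-0.003, -1.0, 0.019], [0.002, 0.019, 1.0], [-1.0, 0.003, 0.002]] [-0.53  0.19  1.39  0.    1.56 -2.09]
cover [([0.529, -0.2439, 0.1527], 0.89)]
rest [([0.5469, -0.039, 0.0042], 0.97)]
rest [([0.5447, -0.042, -0.002], 0.81)]
cover [([0.5267, -0.248, 0.157], 0.76)]
cover 0.78 2398 [array([ 568.3, -203.1]), array([122. , 256.5]), np.float64(55.3)] px [349 183] [399 256]
rest 0.74 1946 [array([545.8, -40.9]), array([197.8, 108.5]), np.float64(4.0)] px [285 188] [320 249]
shift units [-0.07 -0.21  4.14] mm [ 14.6 206.6   3.3]
turn units [-0.85  0.   -0.  ] shift after turn [-0.07 -0.58  4.1 ]
```

```bash
python3 -m creep '[[[0,-0.05,0.3],[0,0,0]],[[0,-0.06,0.7],[0,0,0]],[[0,-0.06,0.8],[0,0,0]],[[0,-0.05,0.8],[0,0,0]],[[0,0,0.8],[0,0,0]],[[0,0,0.5],[0,0,0]],[[0,0,0.24],[0,0,0]],[[0,0,0],[0,0,0]]]'
python3 -m creep '[[[0.3,0,0],[0,0,0]],[[0.5,0,0],[0,0,0]],[[0.5,0,0],[0,0,0]],[[0.5,0,0],[0,0,0]],[[0.4,0,0],[0,0,0]],[[0.2,0,0],[0,0,0]],[[0.1,0,0],[0,0,0]],[[0,0,0],[0,0,0]]]'
python3 - <<'E'
from h import *
st(); plan(.5455,-.041,.0283,88.9)
E
```

```text
t: 18.45
tool_pos: [0.5454, -0.0402, 0.1649]
tool_rot: [[0.0, -1.0, 0.018], [-0.0, 0.018, 1.0], [-1.0, -0.0, -0.0]]
force: [0.1, 0.6, -3.3]
finger_gap: 0.0108
t: 19.45
tool_pos: [0.5455, -0.0412, 0.0399]
tool_rot: [[0.0, -1.0, 0.019], [0.0, 0.019, 1.0], [-1.0, -0.0, 0.0]]
force: [0.2, 0.3, -2.5]
finger_gap: 0.0108
t 19.45 tcp [ 0.5455 -0.0412  0.0399] F [ 0.2  0.3 -2.5] gap 0.0108
[[0.0, -1.0, 0.019], [0.0, 0.019, 1.0], [-1.0, -0.0, 0.0]] [-0.18  0.2   1.64  0.    1.31 -1.73]
shift units [0.23 0.   0.  ] mm [ -0.    0.2 -11.6]
turn units [-0.  0.  0.] shift after turn [0.23 0.   0.  ]
```

```bash
python3 -m creep '[[[0.1,0,0],[0,0,0]],[[0.08,0,0],[0,0,0]],[[0.03,0,0],[0,0,0]],[[0.02,0,0],[0,0,0]],[[0,0,0],[0,0,0]],[[0,0,0],[0,0,0]],[[0,0,0],[0,0,0]],[[0,0,0],[0,0,0]]]'
python3 -m creep '[[[0,0,0],[0,0,0]],[[0,0,0],[0,0,0]],[[0,0,0],[0,0,0]],[[0,0,0],[0,0,0]],[[0,0,0],[0,0,0]],[[-0.3,0,0],[0,0,0]],[[-0.8,0,0],[0,0,0]],[[-1,0,0],[0,0,0]]]' 47
python3 - <<'E'
from h import *
st(); p=wsnap();T=p['TW'];rect(p,'cover',.025,T,1); places(p,['cover'])
p=snap('top');places(p,['cover','cup_1'])
E
```

```text
t: 20.45
tool_pos: [0.5454, -0.0409, 0.0284]
tool_rot: [[0.0, -1.0, 0.019], [0.0, 0.019, 1.0], [-1.0, -0.0, 0.0]]
force: [-0.5, 0.1, -2.5]
finger_gap: 0.0106
t: 21.45
tool_pos: [0.5447, -0.0408, 0.1343]
tool_rot: [[-0.002, -1.0, 0.019], [0.0, 0.019, 1.0], [-1.0, 0.002, 0.0]]
force: [0.8, 0.2, 0.2]
finger_gap: 0.0404
t 21.45 tcp [ 0.5447 -0.0408  0.1343] F [0.8 0.2 0.2] gap 0.0404
[[-0.002, -1.0, 0.019], [0.0, 0.019, 1.0], [-1.0, 0.002, 0.0]] [-0.18  0.12  1.53  0.    1.49 -1.73]
cover 0.59 56982 [array([545.4, -41.3]), array([148.2, 226.6]), np.float64(88.8)] px [163  29] [394 336]
cover [([0.5448, -0.0412, 0.0147], 0.91), ([0.617, 0.1206, -0.0003], 0.28)]
cover [([0.5445, -0.0381, 0.0186], 0.84)]
cup_1 [([0.6163, 0.1248, -0.0013], 0.63)]
```

```bash
python3 -m creep '[[[-0.6,0.08,0.6],[0,0,0]],[[-0.6,0.08,0.8],[0,0,0]],[[-0.6,0.07,0.8],[0,0,0]],[[-0.5,0.07,0.8],[0,0,0]],[[0,0,0.2],[1,0,0]],[[0,0,0],[1,0,0]],[[0,0,0],[1,0,0]],[[0,0,0],[1,0,0]]]' 100 20
python3 -m creep '[[[0,0,0],[1,0,0]],[[0,0,0],[1,0,0]],[[0,0,0],[1,0,0]],[[0,0,0],[0.3,0,0]],[[0,0,0],[0,0,0]],[[0,0,0],[0,0,0]],[[0,0,0],[0,0,0]],[[0,0,0],[0,0,0]]]'
python3 - <<'E'
from h import *
st(); p=wsnap('w6.png');T=p['TW'];rect(p,'cup_1',.061,T,5); places(p,['cup_1','carton_corner','basket_corner'])
plan(.521,.105,.12,45)
E
```

```text
t: 22.75
tool_pos: [0.5327, 0.1194, 0.2461]
tool_rot: [[-0.004, -0.904, 0.427], [-0.0, 0.427, 0.904], [-1.0, 0.004, -0.002]]
force: [-0.9, -0.2, -0.4]
finger_gap: 0.0853
t: 23.75
tool_pos: [0.5335, 0.1194, 0.2484]
tool_rot: [[0.0, -0.709, 0.706], [0.0, 0.706, 0.709], [-1.0, -0.0, 0.0]]
force: [-0.9, -0.4, -0.3]
finger_gap: 0.0853
t 23.75 tcp [0.5335 0.1194 0.2484] F [-0.9 -0.4 -0.3] gap 0.0853
[[0.0, -0.709, 0.706], [0.0, 0.706, 0.709], [-1.0, -0.0, 0.0]] [ 0.12  0.08  1.35  0.    1.72 -0.67]
cup_1 0.92 3315 [array([521.1, 108.1]), array([59.9, 59.5]), np.float64(0.1)] px [227 144] [292 208]
cup_1 0.6 3225 [array([616.9, 123.5]), array([61.4, 66.9]), np.float64(36.4)] px [310 200] [372 266]
cup_1 [([0.6159, 0.1206, -0.0009], 0.82), ([0.517, 0.1076, 0.0025], 0.8)]
carton_corner [([0.6725, 0.1649, -0.0016], 0.75)]
basket_corner [([0.5, 0.2741, 0.0005], 0.81)]
shift units [ 2.57 -0.03 -0.38] mm [ -12.4  -14.4 -128.4]
turn units [ 0.02  0.   -0.  ] shift after turn [ 2.57 -0.03 -0.38]
```

View pics/w6.png

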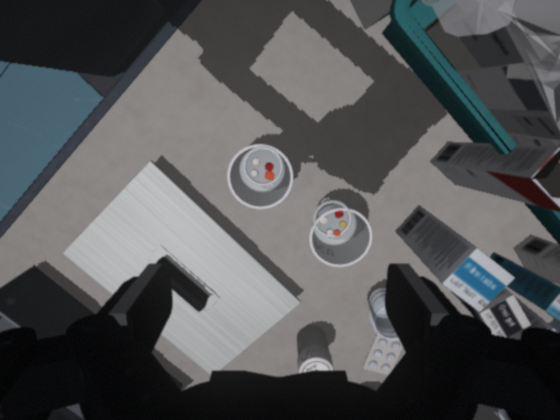

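```bash
python3 -m creep '[[[0.4,0,-0.2],[0,0,0]],[[0.7,0.02,-0.17],[0,0,0]],[[0.8,0,0],[0,0,0]],[[0.7,0,0],[0,0,0]],[[0.3,0,0],[0,0,0]],[[0,0,0],[0,0,0]],[[0,0,0],[0,0,0]],[[0,0,0],[0,0,0]]]'
python3 - <<'E'
from h import *
st(); p=wsnap('w7.png');T=p['TW'];rect(p,'cup_1',.061,T,5); places(p,['cup_1'])
plan(.520,.107,.027,45)
E
```

```text
t: 25.0
tool_pos: [0.5209, 0.1071, 0.1052]
tool_rot: [[0.004, -0.709, 0.706], [0.0, 0.706, 0.709], [-1.0, -0.002, 0.003]]
force: [0.3, 0.7, -0.7]
finger_gap: 0.0854
t 25.0 tcp [0.5209 0.1071 0.1052] F [ 0.3  0.7 -0.7] gap 0.0854
[[0.004, -0.709, 0.706], [0.0, 0.706, 0.709], [-1.0, -0.002, 0.003]] [ 0.1   0.1   1.61  0.    1.43 -0.69]
cup_1 0.75 9407 [array([521.3, 108.6]), array([60.9, 61.5]), np.float64(13.2)] px [223 170] [334 279]
cup_1 0.71 3978 [array([599.2, 114.2]), array([30.1, 78.4]), np.float64(49.5)] px [353 250] [406 366]
cup_1 [([0.5205, 0.1094, 0.0031], 0.7), ([0.6178, 0.1226, -0.004], 0.68)]
shift units [ 1.55  0.   -0.01] mm [ -0.2  -0.  -77.3]
turn units [0.02 0.01 0.01] shift after turn [ 1.55  0.   -0.  ]
```

View pics/w7.png

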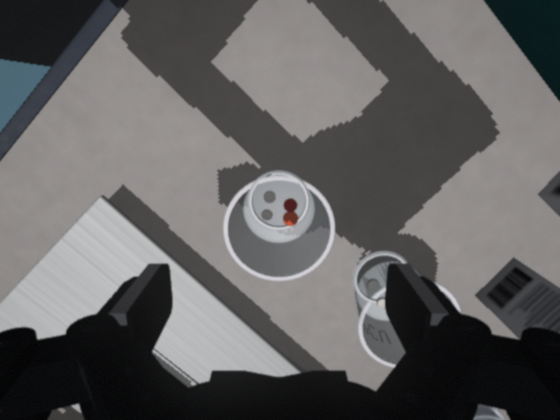

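```bash
python3 -m creep '[[[0.3,0,0],[0,0,0]],[[0.4,0,0],[0,0,0]],[[0.4,0,0],[0,0,0]],[[0.3,0,0],[0,0,0]],[[0.15,0.02,0],[0,0,0]],[[0,0,0],[0,0,0]],[[0,0,0],[0,0,0]],[[0,0,0],[0,0,0]]]'
python3 -m creep '[[[0,0,0],[0,0,0]],[[0,0,0],[0,0,0]],[[0,0,0],[0,0,0]],[[0,0,0],[0,0,0]],[[0,0,0],[0,0,0]],[[0,0,0],[0,0,0]],[[0,0,0],[0,0,0]],[[0,0,0],[0,0,0]]]' 40 20
python3 -m creep '[[[-0.1,0,0],[0,0,0]],[[-0.3,0,0],[0,0,0]],[[-0.6,0,0],[0,0,0]],[[-0.8,0,0],[0,0,0]],[[-0.8,0,0],[0,0,0]],[[-0.5,0,0],[0,0,0]],[[0,0,0],[0,0,0]],[[0,0,0],[0,0,0]]]'
python3 - <<'E'
from h import *
st(); p=wsnap('w8.png'); places(p,['cup_1'])
plan(.577,-.270,.18,0)
E
```

```text
t: 26.15
tool_pos: [0.5197, 0.1077, 0.0267]
tool_rot: [[0.002, -0.708, 0.706], [0.0, 0.706, 0.708], [-1.0, -0.001, 0.001]]
force: [0.7, 0.0, -0.9]
finger_gap: 0.0855
t: 27.15
tool_pos: [0.5193, 0.1077, 0.0264]
tool_rot: [[0.001, -0.708, 0.706], [0.0, 0.706, 0.708], [-1.0, -0.001, 0.001]]
force: [-1.2, 0.3, 5.6]
finger_gap: 0.0561
t: 28.15
tool_pos: [0.5183, 0.1076, 0.1796]
tool_rot: [[-0.002, -0.708, 0.706], [-0.0, 0.706, 0.708], [-1.0, 0.001, -0.001]]
force: [0.2, 0.5, -0.3]
finger_gap: 0.0553
t 28.15 tcp [0.5183 0.1076 0.1796] F [ 0.2  0.5 -0.3] gap 0.0553
[[-0.002, -0.708, 0.706], [-0.0, 0.706, 0.708], [-1.0, 0.001, -0.001]] [ 0.1   0.06  1.5   0.    1.58 -0.69]
cup_1 [([0.5199, 0.1104, 0.1558], 0.87), ([0.618, 0.1236, -0.0022], 0.6)]
shift units [-0.03 -6.17 -4.52] mm [  59.1 -377.6    1.2]
turn units [ 7.52 -0.03 -0.01] shift after turn [-0.02 -7.55  1.18]
```

```bash
python3 -m creep '[[[0,-0.3,-0.22],[0,0,0]],[[0,-0.6,-0.45],[0,0,0]],[[0,-0.8,-0.58],[0,0,0]],[[0,-0.8,-0.59],[0,0,0]],[[0,-0.8,-0.59],[0,0,0]],[[0,-0.8,-0.59],[0,0,0]],[[0,-0.8,-0.58],[0,0,0]],[[0,-0.7,-0.5],[0,0,0]]]'
python3 -m creep '[[[0,-0.57,-0.42],[0.5,0,0]],[[0,0,0],[1,0,0]],[[0,0,0],[1,0,0]],[[0,0,0],[1,0,0]],[[0,0,0],[1,0,0]],[[0,0,0],[1,0,0]],[[0,0,0],[1,0,0]],[[0,0,0],[1,0,0]]]'
python3 -m creep '[[[0,0,0],[0,0,0]],[[0,0,0],[0,0,0]],[[0,0,0],[0,0,0]],[[0,0,0],[0,0,0]],[[0,0,0],[0,0,0]],[[0,0,0],[0,0,0]],[[0,0,0],[0,0,0]],[[0,0,0],[0,0,0]]]'
python3 - <<'E'
from h import *
st(); p=wsnap('w9.png'); places(p,['cup_1','carrier_floor','carrier','catch_post'])
p=snap('top');places(p,['carrier_floor','carrier','cup_1'])
plan(.577,-.270,.0325,0)
E
```

```text
t: 29.25
tool_pos: [0.5718, -0.2383, 0.1797]
tool_rot: [[-0.002, -0.707, 0.707], [0.0, 0.707, 0.707], [-1.0, 0.001, -0.001]]
force: [0.7, 0.7, -1.1]
finger_gap: 0.0559
t: 30.25
tool_pos: [0.5771, -0.2714, 0.1796]
tool_rot: [[-0.002, 0.003, 1.0], [0.0, 1.0, -0.003], [-1.0, 0.0, -0.002]]
force: [0.2, 0.6, -0.7]
finger_gap: 0.0553
t: 31.25
tool_pos: [0.578, -0.2702, 0.1808]
tool_rot: [[0.0, -0.002, 1.0], [0.0, 1.0, 0.002], [-1.0, 0.0, 0.0]]
force: [-1.2, 0.3, 0.2]
finger_gap: 0.0558
t 31.25 tcp [ 0.578  -0.2702  0.1808] F [-1.2  0.3  0.2] gap 0.0558
[[0.0, -0.002, 1.0], [0.0, 1.0, 0.002], [-1.0, 0.0, 0.0]] [-0.53  0.3   1.23  0.    1.62 -0.53]
cup_1 [([0.5817, -0.2728, 0.1564], 0.69)]
carrier_floor [([0.5296, -0.2516, 0.0014], 0.83)]
carrier [([0.5284, -0.2466, 0.0], 0.78)]
catch_post [([0.5026, -0.1585, 0.1001], 0.83)]
carrier_floor [([0.5334, -0.25, 0.005], 0.87)]
carrier [([0.5298, -0.2414, -0.0019], 0.7), ([0.7207, -0.1158, 0.0004], 0.2)]
cup_1 [([0.6154, 0.1231, -0.0006], 0.59), ([0.4227, 0.3721, -0.0011], 0.4), ([0.5793, -0.2713, 0.1537], 0.37)]
shift units [ 2.97  0.   -0.02] mm [  -1.     0.2 -148.3]
turn units [ 0.02  0.   -0.  ] shift after turn [ 2.97  0.   -0.02]
```

View pics/w9.png

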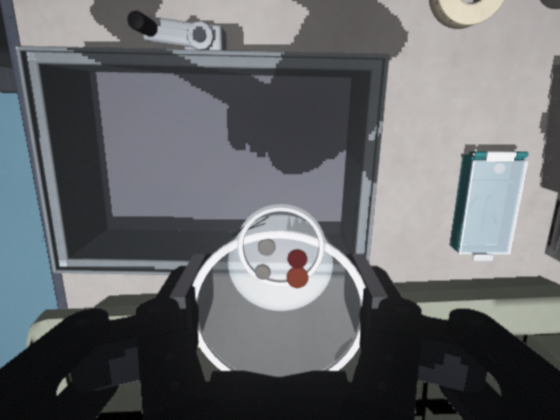

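```bash
python3 -m creep '[[[0.4,0,0],[0,0,0]],[[0.6,0,0],[0,0,0]],[[0.6,0,0],[0,0,0]],[[0.5,0,0],[0,0,0]],[[0.4,0,0],[0,0,0]],[[0.22,0,0],[0,0,0]],[[0.1,0,0],[0,0,0]],[[0,0,0],[0,0,0]]]'
python3 -m creep '[[[0.05,0,0],[0,0,0]],[[0.05,0,0],[0,0,0]],[[0.03,0,0],[0,0,0]],[[0,0,0],[0,0,0]],[[0,0,0],[0,0,0]],[[0,0,0],[0,0,0]],[[0,0,0],[0,0,0]],[[0,0,0],[0,0,0]]]'
python3 - <<'E'
from h import *
st(); p=snap('top'); I=p['image'][:,:,::-1]
cv2.imwrite('pics/c2.png',cv2.resize(I[190:290,90:290],(800,400),interpolation=cv2.INTER_CUBIC))
print(proj(p,(.42,.372,.03)))
s=snap('scene'); print(proj(s,(.42,.372,.03))); 
places(s,['cup_1'])
E
```

```text
t: 32.7
tool_pos: [0.5783, -0.2703, 0.0402]
tool_rot: [[0.001, -0.002, 1.0], [-0.0, 1.0, 0.002], [-1.0, -0.0, 0.001]]
force: [-0.7, -0.3, -0.5]
finger_gap: 0.0559
t: 33.7
tool_pos: [0.5781, -0.2702, 0.0333]
tool_rot: [[0.0, -0.002, 1.0], [0.0, 1.0, 0.002], [-1.0, 0.0, 0.0]]
force: [0.0, -0.9, -0.2]
finger_gap: 0.0557
t 33.7 tcp [ 0.5781 -0.2702  0.0333] F [ 0.  -0.9 -0.2] gap 0.0557
[[0.0, -0.002, 1.0], [0.0, 1.0, 0.002], [-1.0, 0.0, 0.0]] [-0.53  0.39  1.41  0.    1.35 -0.53]
(np.float64(175.08543158843563), np.float64(257.3189607556469))
(np.float64(275.4097872990661), np.float64(372.16513458187046))
cup_1 [([0.6179, 0.1255, 0.0018], 0.98), ([0.5777, -0.271, 0.0028], 0.81)]
```

View pics/c2.png

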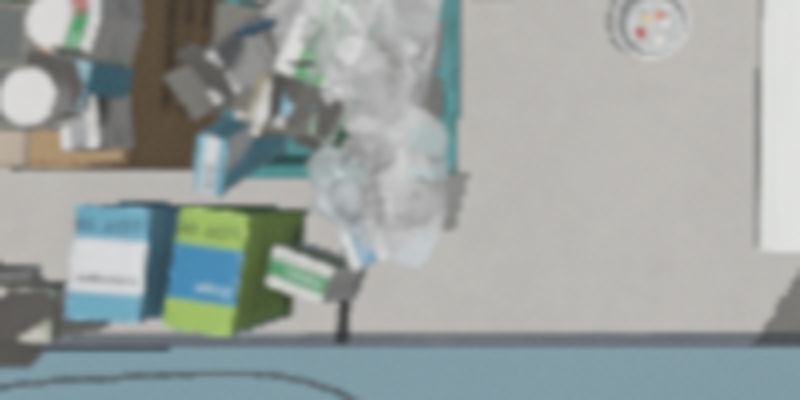

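```bash
python3 -m creep '[[[0.02,0,0],[0,0,0]],[[0,0,0],[0,0,0]],[[0,0,0],[0,0,0]],[[0,0,0],[0,0,0]],[[0,0,0],[0,0,0]],[[0,0,0],[0,0,0]],[[0,0,0],[0,0,0]],[[0,0,0],[0,0,0]]]' 
python3 -m creep '[[[0,0,0],[0,0,0]],[[0,0,0],[0,0,0]],[[0,0,0],[0,0,0]],[[0,0,0],[0,0,0]],[[0,0,0],[0,0,0]],[[0,0,0],[0,0,0]],[[0,0,0],[0,0,0]],[[-0.3,0,0],[0,0,0]]]' 85
python3 -m creep '[[[-0.8,0,0],[0,0,0]],[[-1,0,0],[0,0,0]],[[-1,0,0],[0,0,0]],[[-0.5,0,0],[0,0,0]],[[0,0,0],[0,0,0]],[[0,0,0],[0,0,0]],[[0,0,0],[0,0,0]],[[0,0,0],[0,0,0]]]'
python3 - <<'E'
from h import *
st(); p=wsnap('w10.png'); places(p,['cup_1']);
s=snap('scene'); places(s,['cup_1'])
plan(.617,.122,.2,0)
E
```

```text
t: 34.85
tool_pos: [0.578, -0.2701, 0.0323]
tool_rot: [[0.0, -0.002, 1.0], [0.0, 1.0, 0.002], [-1.0, 0.0, 0.0]]
force: [0.1, 0.4, -0.4]
finger_gap: 0.0556
t: 35.85
tool_pos: [0.5769, -0.2695, 0.0461]
tool_rot: [[-0.003, -0.002, 1.0], [0.002, 1.0, 0.002], [-1.0, 0.002, -0.003]]
force: [-0.5, 0.2, -0.5]
finger_gap: 0.0724
t: 36.85
tool_pos: [0.5775, -0.2699, 0.2105]
tool_rot: [[-0.003, -0.002, 1.0], [0.002, 1.0, 0.002], [-1.0, 0.002, -0.003]]
force: [0.7, 0.6, -0.1]
finger_gap: 0.0726
t 36.85 tcp [ 0.5775 -0.2699  0.2105] F [ 0.7  0.6 -0.1] gap 0.0726
[[-0.003, -0.002, 1.0], [0.002, 1.0, 0.002], [-1.0, 0.002, -0.003]] [-0.53  0.29  1.18  0.    1.68 -0.53]
cup_1 [([0.5806, -0.2701, 0.005], 0.74)]
cup_1 [([0.5759, -0.2739, 0.0013], 0.92), ([0.619, 0.125, 0.0], 0.6)]
shift units [0.24 7.84 0.8 ] mm [ 39.1 392.1 -11.8]
turn units [ 0.02 -0.01 -0.  ] shift after turn [0.24 7.84 0.78]
```

View pics/w10.png

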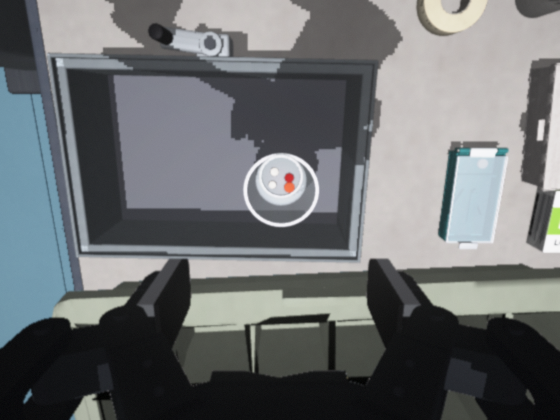

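```bash
python3 -m creep '[[[0,0.4,0.05],[0,0,0]],[[0,0.8,0.1],[0,0,0]],[[0,1,0.1],[0,0,0]],[[0,1,0.1],[0,0,0]],[[0,1,0.1],[0,0,0]],[[0,1,0.1],[0,0,0]],[[0,1,0.1],[0,0,0]],[[0,0.8,0.1],[0,0,0]]]' 100 20
python3 -m creep '[[[0,0.5,0.05],[0,0,0]],[[0,0.34,0],[0,0,0]],[[0.5,0,0],[0,0,0]],[[0.7,0,0],[0,0,0]],[[0.5,0,0],[0,0,0]],[[0.3,0,0],[0,0,0]],[[0,0,0],[0,0,0]],[[0,0,0],[0,0,0]]]'
python3 - <<'E'
from h import *
st(); p=wsnap('w11.png'); places(p,['cup_1','carton_corner']);rect(p,'cup_1',.061,p['TW'],3)
plan(.617,.122,.0268,0)
E
```

```text
t: 38.05
tool_pos: [0.6142, 0.0835, 0.2127]
tool_rot: [[0.0, -0.004, 1.0], [0.001, 1.0, 0.004], [-1.0, 0.001, 0.0]]
force: [1.7, -0.8, -0.5]
finger_gap: 0.0852
t: 39.05
tool_pos: [0.6181, 0.122, 0.1139]
tool_rot: [[0.003, -0.002, 1.0], [0.0, 1.0, 0.002], [-1.0, 0.0, 0.003]]
force: [0.4, 0.1, 0.9]
finger_gap: 0.0854
t 39.05 tcp [0.6181 0.122  0.1139] F [0.4 0.1 0.9] gap 0.0854
[[0.003, -0.002, 1.0], [0.0, 1.0, 0.002], [-1.0, 0.0, 0.003]] [0.1  0.31 1.34 0.   1.49 0.1 ]
cup_1 []
carton_corner [([0.6714, 0.162, -0.0001], 0.92)]
cup_1 0.74 8683 [array([619. , 121.2]), array([60.8, 61.4]), np.float64(40.7)] px [224 172] [330 278]
shift units [ 1.74 -0.   -0.02] mm [ -1.    0.  -86.9]
turn units [ 0.02  0.02 -0.  ] shift after turn [ 1.74  0.   -0.02]
```

View pics/w11.png

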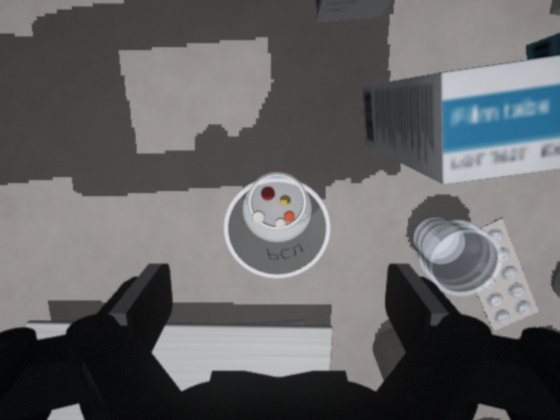

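```bash
python3 -m creep '[[[0.3,0,0],[0,0,0]],[[0.4,0,0],[0,0,0]],[[0.4,0,0],[0,0,0]],[[0.4,0,0],[0,0,0]],[[0.24,0,0],[0,0,0]],[[0,0,0],[0,0,0]],[[0,0,0],[0,0,0]],[[0,0,0],[0,0,0]]]'
python3 -m creep '[[[0,0,0],[0,0,0]],[[0,0,0],[0,0,0]],[[0,0,0],[0,0,0]],[[0,0,0],[0,0,0]],[[0,0,0],[0,0,0]],[[0,0,0],[0,0,0]],[[0,0,0],[0,0,0]],[[0,0,0],[0,0,0]]]' 40 20
python3 -m creep '[[[-0.1,0,0],[0,0,0]],[[-0.3,0,0],[0,0,0]],[[-0.6,0,0],[0,0,0]],[[-0.8,0,0],[0,0,0]],[[-0.8,0,0],[0,0,0]],[[-0.5,0,0],[0,0,0]],[[0,0,0],[0,0,0]],[[0,0,0],[0,0,0]]]'
python3 - <<'E'
from h import *
st(); p=wsnap(); places(p,['cup_1'])
plan(.483,-.269,.18,0)
E
```

```text
t: 40.25
tool_pos: [0.6182, 0.122, 0.0266]
tool_rot: [[0.002, -0.002, 1.0], [0.0, 1.0, 0.002], [-1.0, 0.0, 0.002]]
force: [-0.2, 0.3, -0.3]
finger_gap: 0.0853
t: 41.25
tool_pos: [0.6177, 0.122, 0.0261]
tool_rot: [[0.001, -0.002, 1.0], [0.0, 1.0, 0.002], [-1.0, 0.0, 0.001]]
force: [-0.9, 0.4, 5.8]
finger_gap: 0.0554
t: 42.25
tool_pos: [0.6167, 0.1218, 0.179]
tool_rot: [[-0.002, -0.002, 1.0], [-0.0, 1.0, 0.002], [-1.0, -0.0, -0.002]]
force: [-0.2, 0.3, 0.0]
finger_gap: 0.0554
t 42.25 tcp [0.6167 0.1218 0.179 ] F [-0.2  0.3  0. ] gap 0.0554
[[-0.002, -0.002, 1.0], [-0.0, 1.0, 0.002], [-1.0, -0.0, -0.002]] [0.1  0.28 1.25 0.   1.61 0.1 ]
cup_1 [([0.6177, 0.1203, 0.1517], 0.67)]
shift units [-0.03 -7.81 -2.68] mm [-133.3 -390.8    2. ]
turn units [ 0.02 -0.04  0.  ] shift after turn [-0.04 -7.82 -2.67]
```

```bash
python3 -m creep '[[[0,-0.4,-0.14],[0,0,0]],[[0,-0.7,-0.24],[0,0,0]],[[0,-0.9,-0.31],[0,0,0]],[[0,-0.9,-0.31],[0,0,0]],[[0,-0.9,-0.31],[0,0,0]],[[0,-0.9,-0.31],[0,0,0]],[[0,-0.9,-0.31],[0,0,0]],[[0,-0.9,-0.31],[0,0,0]]]'
python3 -m creep '[[[0,-0.7,-0.24],[0,0,0]],[[0,-0.4,-0.14],[0,0,0]],[[0,-0.21,-0.06],[0,0,0]],[[0,0,0],[0,0,0]],[[0,0,0],[0,0,0]],[[0,0,0],[0,0,0]],[[0,0,0],[0,0,0]],[[0,0,0],[0,0,0]]]'
python3 - <<'E'
from h import *
st(); p=wsnap('w12.png'); places(p,['cup_1','carrier_floor'])
plan(.483,-.269,.0322,0)
E
```

```text
t: 43.35
tool_pos: [0.5039, -0.2054, 0.1796]
tool_rot: [[-0.001, -0.001, 1.0], [0.0, 1.0, 0.001], [-1.0, 0.0, -0.001]]
force: [0.1, 0.3, -0.5]
finger_gap: 0.0555
t: 44.35
tool_pos: [0.4842, -0.2685, 0.1803]
tool_rot: [[0.0, -0.003, 1.0], [0.0, 1.0, 0.003], [-1.0, 0.0, 0.0]]
force: [0.6, 0.0, -0.6]
finger_gap: 0.0556
t 44.35 tcp [ 0.4842 -0.2685  0.1803] F [ 0.6  0.  -0.6] gap 0.0556
[[0.0, -0.003, 1.0], [0.0, 1.0, 0.003], [-1.0, 0.0, 0.0]] [-0.61  0.11  1.45  0.    1.58 -0.61]
cup_1 [([0.4856, -0.2691, 0.1511], 0.56), ([0.5816, -0.2695, 0.0078], 0.55)]
carrier_floor [([0.5253, -0.25, 0.0026], 0.7)]
shift units [ 2.96 -0.01 -0.02] mm [  -1.1   -0.3 -148.1]
turn units [ 0.02  0.   -0.  ] shift after turn [ 2.96 -0.01 -0.02]
```

View pics/w12.png

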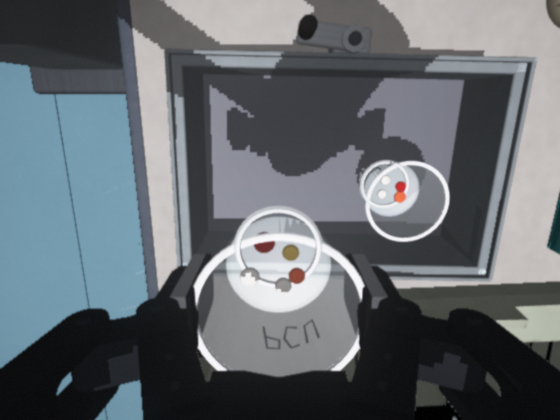

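```bash
python3 -m creep '[[[0.4,0,0],[0,0,0]],[[0.6,0,0],[0,0,0]],[[0.6,0,0],[0,0,0]],[[0.5,0,0],[0,0,0]],[[0.4,0,0],[0,0,0]],[[0.22,0,0],[0,0,0]],[[0.1,0,0],[0,0,0]],[[0,0,0],[0,0,0]]]'
python3 -m creep '[[[0.05,0,0],[0,0,0]],[[0.05,0,0],[0,0,0]],[[0.03,0,0],[0,0,0]],[[0,0,0],[0,0,0]],[[0,0,0],[0,0,0]],[[0,0,0],[0,0,0]],[[0,0,0],[0,0,0]],[[0,0,0],[0,0,0]]]'
python3 -m creep '[[[0,0,0],[0,0,0]],[[0,0,0],[0,0,0]],[[0,0,0],[0,0,0]],[[0,0,0],[0,0,0]],[[0,0,0],[0,0,0]],[[0,0,0],[0,0,0]],[[0,0,0],[0,0,0]],[[-0.3,0,0],[0,0,0]]]' 83
python3 -m creep '[[[-0.8,0,0],[0,0,0]],[[-1,0,0],[0,0,0]],[[-1,0,0],[0,0,0]],[[-0.5,0,0],[0,0,0]],[[0,0,0],[0,0,0]],[[0,0,0],[0,0,0]],[[0,0,0],[0,0,0]],[[0,0,0],[0,0,0]]]'
python3 - <<'E'
from h import *
st(); p=wsnap('w13.png'); places(p,['cup_1'])
s=snap('top'); places(s,['cup_1','cover'])
plan(.545,-.041,.2,88.9)
E
```

```text
t: 45.5
tool_pos: [0.4843, -0.269, 0.0396]
tool_rot: [[0.0, -0.002, 1.0], [-0.0, 1.0, 0.002], [-1.0, -0.0, 0.0]]
force: [0.3, 0.7, -1.1]
finger_gap: 0.0554
t: 46.5
tool_pos: [0.4841, -0.2688, 0.0328]
tool_rot: [[0.0, -0.002, 1.0], [0.0, 1.0, 0.002], [-1.0, 0.0, 0.0]]
force: [0.4, 0.8, -1.2]
finger_gap: 0.0555
t: 47.5
tool_pos: [0.483, -0.2682, 0.0469]
tool_rot: [[-0.003, -0.002, 1.0], [0.002, 1.0, 0.002], [-1.0, 0.002, -0.003]]
force: [0.7, 0.1, -0.0]
finger_gap: 0.0706
t: 48.5
tool_pos: [0.4835, -0.2685, 0.2111]
tool_rot: [[-0.002, -0.002, 1.0], [0.002, 1.0, 0.002], [-1.0, 0.002, -0.002]]
force: [-0.7, -0.2, -0.1]
finger_gap: 0.0708
t 48.5 tcp [ 0.4835 -0.2685  0.2111] F [-0.7 -0.2 -0.1] gap 0.0708
[[-0.002, -0.002, 1.0], [0.002, 1.0, 0.002], [-1.0, 0.002, -0.002]] [-0.61  0.1   1.4   0.    1.65 -0.61]
cup_1 [([0.4834, -0.2703, 0.0033], 0.82), ([0.5761, -0.2742, 0.0088], 0.68)]
cup_1 [([0.5776, -0.2708, 0.0079], 0.71), ([0.4815, -0.2703, 0.0016], 0.6)]
cover [([0.5464, -0.0371, 0.0194], 0.63)]
shift units [0.25 4.55 1.23] mm [ 61.  227.8 -12.5]
turn units [-1.48e+01  0.00e+00 -1.00e-02] shift after turn [ 0.25 -1.13  4.58]
```

View pics/w13.png

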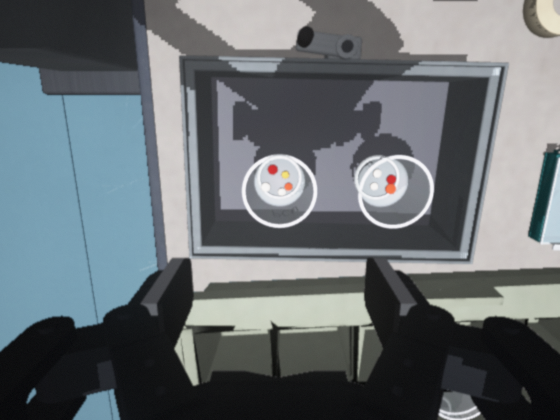

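```bash
python3 -m creep '[[[0,0.4,0.1],[0,0,0]],[[0,0.9,0.25],[0,0,0]],[[0,0.9,0.25],[0,0,0]],[[0,0.9,0.25],[0,0,0]],[[0,0.9,0.24],[0,0,0]],[[0,0.55,0.14],[0,0,0]],[[0,0,0],[-1,0,0]],[[0,0,0],[-1,0,0]]]' 47 60
python3 -m creep '[[[0,0,0],[-1,0,0]],[[0,0,0],[-1,0,0]],[[0,0,0],[-1,0,0]],[[0,0,0],[-1,0,0]],[[0,0,0],[-1,0,0]],[[0,0,0],[-1,0,0]],[[0,0,0],[-1,0,0]],[[0,0,0],[-1,0,0]]]'
python3 -m creep '[[[0,0,0],[-1,0,0]],[[0,0,0],[-1,0,0]],[[0,0,0],[-1,0,0]],[[0,0,0],[-1,0,0]],[[0,0,0],[-0.8,0,0]],[[0,0,0],[0,0,0]],[[0,0,0],[0,0,0]],[[0,0,0],[0,0,0]]]'
python3 - <<'E'
from h import *
st(); p=wsnap('w14.png'); rect(p,'cover',.025,p['TW'],1);places(p,['cover'])
plan(.5454,-.0409,.08,88.9)
E
```

```text
t: 49.75
tool_pos: [0.545, -0.0391, 0.2129]
tool_rot: [[0.0, -0.215, 0.977], [0.001, 0.977, 0.215], [-1.0, 0.001, 0.0]]
force: [0.2, 0.2, -0.6]
finger_gap: 0.0399
t: 50.75
tool_pos: [0.5449, -0.0398, 0.213]
tool_rot: [[0.0, -0.869, 0.494], [0.001, 0.494, 0.869], [-1.0, 0.0, 0.001]]
force: [0.6, 0.4, 0.5]
finger_gap: 0.04
t: 51.75
tool_pos: [0.545, -0.0409, 0.2129]
tool_rot: [[0.0, -1.0, 0.019], [0.0, 0.019, 1.0], [-1.0, -0.0, 0.0]]
force: [0.2, 0.1, 0.5]
finger_gap: 0.0401
t 51.75 tcp [ 0.545  -0.0409  0.2129] F [0.2 0.1 0.5] gap 0.0401
[[0.0, -1.0, 0.019], [0.0, 0.019, 1.0], [-1.0, -0.0, 0.0]] [-0.18  0.08  1.41  0.    1.65 -1.73]
cover 0.59 36678 [array([545.3, -41.5]), array([148.7, 226.5]), np.float64(88.8)] px [192  46] [366 287]
cover []
shift units [ 2.66 -0.01  0.01] mm [   0.3    0.3 -132.8]
turn units [-0.  0. -0.] shift after turn [ 2.66 -0.01  0.01]
```

```bash
python3 -m creep '[[[0.5,0,0],[0,0,0]],[[0.8,0,0],[0,0,0]],[[0.8,0,0],[0,0,0]],[[0.7,0,0],[0,0,0]],[[0.4,0,0],[0,0,0]],[[0.3,0,0],[0,0,0]],[[0.15,0,0],[0,0,0]],[[0.03,0,0],[0,0,0]]]'
python3 -m creep '[[[0,0,0],[0,0,0]],[[0,0,0],[0,0,0]],[[0,0,0],[0,0,0]],[[0,0,0],[0,0,0]],[[0,0,0],[0,0,0]],[[0,0,0],[0,0,0]],[[0,0,0],[0,0,0]],[[0,0,0],[0,0,0]]]'
python3 - <<'E'
from h import *
st();plan(.5454,-.0409,.0284,88.9)
E
```

```text
t: 52.9
tool_pos: [0.5453, -0.0413, 0.0289]
tool_rot: [[0.0, -1.0, 0.019], [0.0, 0.019, 1.0], [-1.0, -0.0, 0.0]]
force: [-0.2, -0.1, -0.5]
finger_gap: 0.0405
t: 53.9
tool_pos: [0.5451, -0.0412, 0.0288]
tool_rot: [[-0.0, -1.0, 0.019], [0.0, 0.019, 1.0], [-1.0, 0.0, 0.0]]
force: [-0.2, -0.3, -0.1]
finger_gap: 0.04
t 53.9 tcp [ 0.5451 -0.0412  0.0288] F [-0.2 -0.3 -0.1] gap 0.04
[[-0.0, -1.0, 0.019], [0.0, 0.019, 1.0], [-1.0, 0.0, 0.0]] [-0.18  0.21  1.65  0.    1.28 -1.73]
shift units [ 0.01 -0.01  0.01] mm [ 0.3  0.3 -0.4]
turn units [ 0.  0. -0.] shift after turn [ 0.01 -0.01  0.01]
```

```bash
python3 -m creep '[[[0,0,0],[0,0,0]],[[0,0,0],[0,0,0]],[[0,0,0],[0,0,0]],[[0,0,0],[0,0,0]],[[0,0,0],[0,0,0]],[[0,0,0],[0,0,0]],[[0,0,0],[0,0,0]],[[0,0,0],[0,0,0]]]' 0 60
python3 -m creep '[[[-0.2,0,0],[0,0,0]],[[-0.5,0,0],[0,0,0]],[[-0.7,0,0],[0,0,0]],[[-0.7,0,0],[0,0,0]],[[-0.5,0,0],[0,0,0]],[[-0.1,0,0],[0,0,0]],[[0,0,0],[0,0,0]],[[0,0,0],[0,0,0]]]'
python3 - <<'E'
from h import *
st();plan(.5303,-.2478,.15,88.9)
p=snap('top'); places(p,['cup_1','catch_post'])
E
```

```text
t: 54.9
tool_pos: [0.5452, -0.0412, 0.029]
tool_rot: [[0.0, -1.0, 0.019], [0.0, 0.019, 1.0], [-1.0, -0.0, 0.0]]
force: [-0.0, 0.9, 2.5]
finger_gap: 0.0104
t: 55.9
tool_pos: [0.544, -0.0411, 0.1617]
tool_rot: [[-0.004, -1.0, 0.019], [0.001, 0.019, 1.0], [-1.0, 0.004, 0.001]]
force: [-0.7, 0.6, -2.5]
finger_gap: 0.0107
t 55.9 tcp [ 0.544  -0.0411  0.1617] F [-0.7  0.6 -2.5] gap 0.0107
[[-0.004, -1.0, 0.019], [0.001, 0.019, 1.0], [-1.0, 0.004, 0.001]] [-0.18  0.1   1.49  0.    1.55 -1.73]
shift units [ 0.23  0.19 -4.14] mm [ -13.7 -206.7  -11.7]
turn units [ 0.    0.01 -0.04] shift after turn [ 0.23  0.2  -4.14]
cup_1 [([0.419, 0.3722, -0.0047], 0.71), ([0.5805, -0.2708, 0.006], 0.54), ([0.482, -0.2685, 0.0065], 0.52)]
catch_post [([0.4994, -0.1582, 0.0993], 0.58), ([0.5442, -0.0376, 0.1523], 0.44)]
```

Run:
```python
from h import *
p=snap('top'); I=p['image'][:,:,::-1].copy()
for d in finder.trace(p,'cup_1'):
    m=d['pixels']; ys,xs=np.where(m); print(round(d['conf'],2),m.sum(),xs.min(),xs.max(),ys.min(),ys.max())
for d in finder.place_of(p,'cup_1')+finder.place_of(p,'black_marker'): print(d['xyz'].round(3) if hasattr(d['xyz'],'round') else d['xyz'],d['conf'])
a=cv2.resize(I[215:281,135:215],(400,330),interpolation=cv2.INTER_CUBIC)
s=snap('scene')['image'][:,:,::-1]; b=cv2.resize(s[300:420,200:320],(330,330),interpolation=cv2.INTER_CUBIC)
w=cv2.imread('pics/w0.png'); w=cv2.resize(w,(360,270))
C=np.zeros((600,800,3),np.uint8); C[:330,:400]=a; C[:330,420:750]=b; C[330:600,:360]=w
cv2.imwrite('pics/comp.png',C)
```

```text
0.87 273 366 384 198 215
0.81 268 367 385 227 244
[0.4808, -0.2688, 0.0064] 0.74
[0.5827, -0.272, 0.0044] 0.69
[0.4186, 0.3707, -0.0008] 0.55
```

View pics/comp.png

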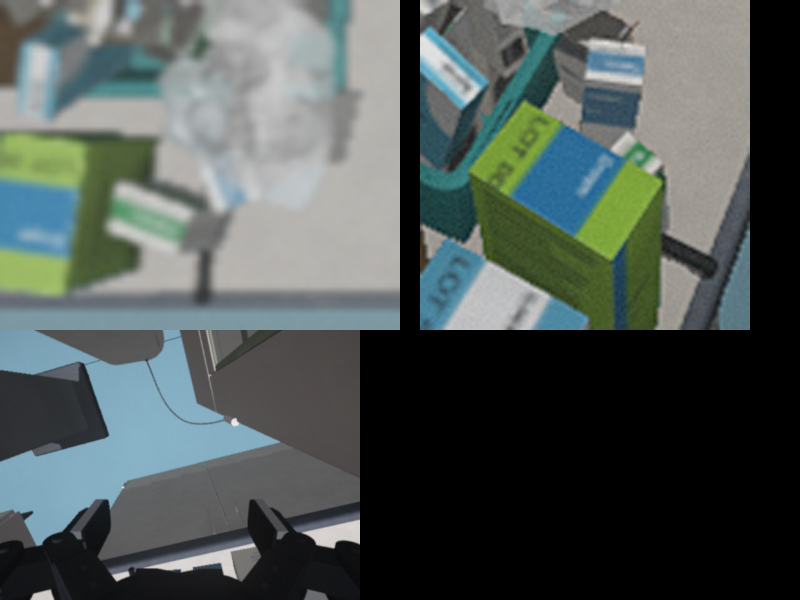

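```bash
python3 -m creep '[[[0,0.05,-0.3],[0,0,0]],[[0,0.05,-0.7],[0,0,0]],[[0,0.05,-0.8],[0,0,0]],[[0,0.05,-0.8],[0,0,0]],[[0,0,-0.8],[0,0,0]],[[0,0,-0.5],[0,0,0]],[[0,0,-0.24],[0,0,0]],[[0,0,0],[0,0,0]]]'
python3 -m creep '[[[0.3,0,0],[0,0,0]],[[0.4,0,0],[0,0,0]],[[0.3,0,0],[0,0,0]],[[0.2,0,0],[0,0,0]],[[0,0,0],[0,0,0]],[[0,0,0],[0,0,0]],[[0,0,0],[0,0,0]],[[0,0,0],[0,0,0]]]'
python3 - <<'E'
from h import *
st();plan(.5303,-.2478,.0805,88.9)
p=wsnap('w15.png');rect(p,'cover',.102,p['TW'],1);rect(p,'carrier',.077,p['TW'],1);places(p,['cover','carrier'])
E
```

```text
t: 57.3
tool_pos: [0.5308, -0.2487, 0.1636]
tool_rot: [[-0.0, -1.0, 0.02], [0.001, 0.02, 1.0], [-1.0, 0.0, 0.001]]
force: [-1.4, 1.0, -3.0]
finger_gap: 0.0107
t: 58.3
tool_pos: [0.5315, -0.2483, 0.1045]
tool_rot: [[0.001, -1.0, 0.019], [-0.001, 0.019, 1.0], [-1.0, -0.001, -0.001]]
force: [0.1, 0.3, -2.7]
finger_gap: 0.0103
t 58.3 tcp [ 0.5315 -0.2483  0.1045] F [ 0.1  0.3 -2.7] gap 0.0103
[[0.001, -1.0, 0.019], [-0.001, 0.019, 1.0], [-1.0, -0.001, -0.001]] [-0.53  0.22  1.47  0.    1.45 -2.09]
shift units [0.48 0.02 0.01] mm [ -1.2   0.5 -24. ]
turn units [ 0.   -0.01  0.01] shift after turn [0.48 0.02 0.01]
cover 0.84 110657 [array([ 509.6, -248.2]), array([145.7, 162.4]), np.float64(88.8)] px [76  0] [481 376]
carrier 0.95 2885 [array([ 520.1, -148.6]), array([29.6, 44. ]), np.float64(88.9)] px [446 173] [514 258]
cover [([0.5294, -0.2473, 0.0928], 0.71)]
carrier []
```

```bash
python3 -m creep '[[[0,0.02,0.01],[0,0,0]],[[0.1,0,0],[0,0,0]],[[0.1,0,0],[0,0,0]],[[0.08,0,0],[0,0,0]],[[0,0,0],[0,0,0]],[[0,0,0],[0,0,0]],[[0,0,0],[0,0,0]],[[0,0,0],[0,0,0]]]'
python3 - <<'E'
from h import *
st();plan(.5303,-.2478,.0805,88.9)
E
```

```text
t: 59.55
tool_pos: [0.5303, -0.2476, 0.09]
tool_rot: [[0.0, -1.0, 0.019], [-0.0, 0.019, 1.0], [-1.0, -0.0, -0.0]]
force: [0.1, -0.5, -2.2]
finger_gap: 0.0104
t 59.55 tcp [ 0.5303 -0.2476  0.09  ] F [ 0.1 -0.5 -2.2] gap 0.0104
[[0.0, -1.0, 0.019], [-0.0, 0.019, 1.0], [-1.0, -0.0, -0.0]] [-0.53  0.23  1.49  0.    1.42 -2.09]
shift units [ 0.19 -0.   -0.  ] mm [ 0.  -0.2 -9.5]
turn units [ 0. -0.  0.] shift after turn [ 0.19 -0.   -0.  ]
```

```bash
python3 -m creep '[[[0.04,0,0],[0,0,0]],[[0.04,0,0],[0,0,0]],[[0.03,0,0],[0,0,0]],[[0.03,0,0],[0,0,0]],[[0.02,0,0],[0,0,0]],[[0.02,0,0],[0,0,0]],[[0,0,0],[0,0,0]],[[0,0,0],[0,0,0]]]'
```

```text
t: 60.55
tool_pos: [0.5302, -0.2475, 0.081]
tool_rot: [[0.0, -1.0, 0.019], [-0.0, 0.019, 1.0], [-1.0, -0.0, -0.0]]
force: [-1.4, 0.2, -1.0]
finger_gap: 0.0105
```

```bash
python3 -m creep '[[[0.01,0,0],[0,0,0]],[[0,0,0],[0,0,0]],[[0,0,0],[0,0,0]],[[0,0,0],[0,0,0]],[[0,0,0],[0,0,0]],[[0,0,0],[0,0,0]],[[0,0,0],[0,0,0]],[[0,0,0],[0,0,0]]]'
python3 -m creep '[[[0,0,0],[0,0,0]],[[0,0,0],[0,0,0]],[[0,0,0],[0,0,0]],[[0,0,0],[0,0,0]],[[0,0,0],[0,0,0]],[[-0.3,0,0],[0,0,0]],[[-0.8,0,0],[0,0,0]],[[-0.9,0,0],[0,0,0]]]' 47
python3 -m creep '[[[-0.9,0,0],[0,0,0]],[[-0.9,0,0],[0,0,0]],[[0,0.35,0.28],[0,0,0]],[[0,0.7,0.56],[0,0,0]],[[0,0,0],[0,0,0]],[[0,0,0],[0,0,0]],[[0,0,0],[0,0,0]],[[0,0,0],[0,0,0]]]' 0 30
python3 - <<'E'
from h import *
st()
p=wsnap('w16.png');T=p['TW']
rect(p,'cover',.077,T,1);rect(p,'cover',.085,T,1);rect(p,'carrier',.077,T,2);places(p,['cover','catch_post'])
q=snap('top'); places(q,['cover'])
E
```

```text
t: 61.55
tool_pos: [0.5302, -0.2475, 0.081]
tool_rot: [[0.0, -1.0, 0.019], [-0.0, 0.019, 1.0], [-1.0, -0.0, -0.0]]
force: [-3.0, 1.3, 5.5]
finger_gap: 0.0107
t: 62.55
tool_pos: [0.5299, -0.2473, 0.1818]
tool_rot: [[-0.0, -1.0, 0.019], [0.0, 0.019, 1.0], [-1.0, 0.0, 0.0]]
force: [-0.0, -0.4, -0.4]
finger_gap: 0.0402
t: 63.55
tool_pos: [0.479, -0.205, 0.2702]
tool_rot: [[-0.0, -1.0, 0.019], [0.0, 0.019, 1.0], [-1.0, 0.0, 0.0]]
force: [-0.4, -0.5, -0.2]
finger_gap: -0.0
t 63.55 tcp [ 0.479  -0.205   0.2702] F [-0.4 -0.5 -0.2] gap -0.0
[[-0.0, -1.0, 0.019], [0.0, 0.019, 1.0], [-1.0, 0.0, 0.0]] [-0.51  0.02  1.37  0.    1.76 -2.06]
cover 0.82 26118 [array([ 518.8, -247.6]), array([147.3, 202.8]), np.float64(88.9)] px [151 110] [314 309]
cover 0.82 26118 [array([ 516.3, -246.6]), array([143.8, 197.9]), np.float64(88.9)] px [151 110] [314 309]
cover [([0.5314, -0.2468, 0.07], 0.73)]
catch_post [([0.4973, -0.1586, 0.0957], 0.65)]
cover [([0.5298, -0.2448, 0.07], 0.89)]
```

```bash
python3 -m creep '[[[0,0,0],[1,0,0]],[[0,0,0],[1,0,0]],[[0,0,0],[1,0,0]],[[0,0,0],[1,0,0]],[[0,0,0],[1,0,0]],[[0,0,0],[1,0,0]],[[0,0,0],[1,0,0]],[[0,0,0],[0.31,0,0]]]'
python3 - <<'E'
from h import *
st();plan(.4773,-.1487,.0915,45)
p=wsnap();T=p['TW'];places(p,['catch_post','cover']);rect(p,'cover',.077,T,1)
E
```

```text
t: 64.95
tool_pos: [0.4785, -0.2045, 0.2703]
tool_rot: [[0.0, -0.707, 0.707], [0.0, 0.707, 0.707], [-1.0, -0.0, 0.0]]
force: [0.5, 0.5, 1.4]
finger_gap: -0.0001
t 64.95 tcp [ 0.4785 -0.2045  0.2703] F [0.5 0.5 1.4] gap -0.0001
[[0.0, -0.707, 0.707], [0.0, 0.707, 0.707], [-1.0, -0.0, 0.0]] [-0.51  0.02  1.37  0.    1.76 -1.3 ]
shift units [3.58 0.8  0.77] mm [  -1.2   55.8 -178.8]
turn units [0. 0. 0.] shift after turn [3.58 0.81 0.77]
catch_post [([0.5018, -0.1611, 0.0994], 0.81)]
cover [([0.5313, -0.2464, 0.0688], 0.82), ([0.5006, -0.1592, 0.0974], 0.4)]
cover 0.86 25097 [array([ 530.8, -247.1]), array([148.7, 227.9]), np.float64(89.1)] px [150 106] [411 310]
```

```bash
python3 -m creep '[[[0,0.4,0.38],[0,0,0]],[[0,0.41,0.39],[0,0,0]],[[0.8,0,0],[0,0,0]],[[0.8,0,0],[0,0,0]],[[0.8,0,0],[0,0,0]],[[0.6,0,0],[0,0,0]],[[0.4,0,0],[0,0,0]],[[0.18,0,0],[0,0,0]]]'
python3 -m creep '[[[0,-0.1,0],[0,0,0]],[[0,-0.15,0],[0,0,0]],[[0,-0.15,0],[0,0,0]],[[0,-0.15,0],[0,0,0]],[[0,-0.15,0],[0,0,0]],[[0,-0.15,0],[0,0,0]],[[0,-0.14,0],[0,0,0]],[[0,0,0],[0,0,0]]]'
python3 - <<'E'
from h import *
st();plan(.5142,-.1856,.0915,45)
p=wsnap();places(p,['catch_post'])
E
```

```text
t: 66.15
tool_pos: [0.4763, -0.1483, 0.0899]
tool_rot: [[-0.002, -0.708, 0.706], [0.001, 0.706, 0.708], [-1.0, 0.002, -0.001]]
force: [0.7, 0.5, 0.1]
finger_gap: 0.0003
t: 67.15
tool_pos: [0.513, -0.1849, 0.0924]
tool_rot: [[0.002, -0.707, 0.708], [-0.001, 0.708, 0.707], [-1.0, -0.002, 0.001]]
force: [0.8, 0.2, 0.4]
finger_gap: -0.0002
t 67.15 tcp [ 0.513  -0.1849  0.0924] F [0.8 0.2 0.4] gap -0.0002
[[0.002, -0.707, 0.708], [-0.001, 0.708, 0.707], [-1.0, -0.002, 0.001]] [-0.45  0.14  1.59  0.    1.41 -1.24]
shift units [ 0.02 -0.03  0.01] mm [ 1.2 -0.7 -0.9]
turn units [-0.01  0.01  0.02] shift after turn [ 0.02 -0.03  0.01]
catch_post []
```

Push on gently until the stop is felt, in 1 mm steps.

```bash
python3 -m creep '[[[0,-0.02,0],[0,0,0]],[[0,-0.02,0],[0,0,0]],[[0,0,0],[0,0,0]],[[0,0,0],[0,0,0]],[[0,0,0],[0,0,0]],[[0,0,0],[0,0,0]],[[0,0,0],[0,0,0]],[[0,0,0],[0,0,0]]]'
python3 -m creep '[[[0,-0.02,0],[0,0,0]],[[0,0,0],[0,0,0]],[[0,0,0],[0,0,0]],[[0,0,0],[0,0,0]],[[0,0,0],[0,0,0]],[[0,0,0],[0,0,0]],[[0,0,0],[0,0,0]],[[0,0,0],[0,0,0]]]'
```

```text
t: 68.25
tool_pos: [0.5135, -0.185, 0.0913]
tool_rot: [[0.0, -0.708, 0.707], [0.0, 0.707, 0.708], [-1.0, 0.0, 0.0]]
force: [0.3, 0.5, -0.2]
finger_gap: 0.0002
t: 69.25
tool_pos: [0.5138, -0.1853, 0.0911]
tool_rot: [[-0.001, -0.708, 0.706], [0.001, 0.706, 0.708], [-1.0, 0.001, 0.0]]
force: [-2.3, 4.9, 1.9]
finger_gap: -0.0005
```

```bash
python3 -m creep '[[[0,0.2,0],[0,0,0]],[[0,0.3,0],[0,0,0]],[[-0.5,0.3,0],[0,0,0]],[[-0.9,0,0],[0,0,0]],[[-0.9,0,0],[0,0,0]],[[-0.9,0,0],[0,0,0]],[[-0.5,0,0],[0,0,0]],[[0,0,0],[0,0,0]]]'
python3 - <<'E'
from h import *
st()
p=wsnap('w17.png');T=p['TW'];places(p,['catch_post','cover']);rect(p,'cover',.077,T,1)
for n in ['top','scene']:
    q=snap(n); print(n); places(q,['cover','catch_post','cup_1'])
    for d in finder.trace(q,'cup_1'): ys,xs=np.where(d['pixels']);print(round(d['conf'],2),xs.mean().round(),ys.mean().round(),len(xs))
E
```

```text
t: 70.25
tool_pos: [0.4866, -0.1577, 0.2792]
tool_rot: [[0.006, -0.708, 0.706], [-0.003, 0.706, 0.708], [-1.0, -0.006, 0.002]]
force: [-0.3, 0.1, -1.9]
finger_gap: 0.0001
t 70.25 tcp [ 0.4866 -0.1577  0.2792] F [-0.3  0.1 -1.9] gap 0.0001
[[0.006, -0.708, 0.706], [-0.003, 0.706, 0.708], [-1.0, -0.006, 0.002]] [-0.42 -0.01  1.38 -0.    1.77 -1.21]
catch_post [([0.5298, -0.1907, 0.0967], 0.82)]
cover [([0.5319, -0.246, 0.0688], 0.69), ([0.7238, -0.1114, 0.0016], 0.6)]
cover 0.87 19702 [array([ 530.6, -246.7]), array([148.7, 226.7]), np.float64(89.0)] px [118 135] [369 309]
top
cover [([0.5281, -0.2439, 0.0704], 0.77)]
catch_post []
cup_1 [([0.5292, -0.245, 0.073], 0.26)]
scene
cover [([0.5268, -0.2457, 0.0731], 0.83)]
catch_post [([0.5328, -0.1911, 0.0949], 0.48)]
cup_1 []
```

```bash
python3 -c "
from h import *
print(ticket.sign_off())"
```

```text
the job is handed in; nothing more can be done
None
```

I swung the catch aside and laid the cover on the rest. I stood both dose cups from the open bench upright in the carrier, refitted the cover, swung the catch home and handed the job in at about 71 s. Only two cups were on the open bench.

**Cups:** the wrist view after each placement showed them upright on the carrier floor, at about (0.578, -0.271) and (0.482, -0.270). I gripped them at 20 N and the wrist force stayed within about 1 N while setting them down. They are under the cover now, so I could not see them again at the end.

**Cover:** the last wrist view put its centre at (0.5306, -0.2467), against (0.530, -0.248) at the start, which is within about 1.5 mm. The contact height when I set it down, and the size seen from above, both match lying flush in the frame. The tilt was not measured separately.

**Catch:** I felt the stop at about 5 N. The post then read (0.530, -0.191), against (0.529, -0.193) at the start.

**Checks that failed or disagreed:**
- The finder sometimes reported a third cup near (0.42, 0.37), once with confidence 0.71. The enlarged picture showed only the black marker there, and the outline search found only the two cups, so I treated it as a misnaming.
- Single position readings from the top and scene cameras differed by up to 4 mm.
- The top camera did not find the catch post in the final check.
- My last picture could not be viewed because of the 16-picture limit, so the final state rests on the measured numbers.

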